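# Clamp a rail in the drilling jig

## Robot

A 6-joint arm with a two-finger parallel gripper is mounted at the origin on the work surface. World frame = base frame: x ahead of the robot, y to its left, z up, the work surface at z = 0. Lengths are in m, angles in degrees, forces in N, time in s.
With the tool pointing down it reaches from about 0.375 to 0.9 m from the base axis. Payload 3.1 kg.
Tool frame: the origin (TCP) lies midway between the tips of the shut fingers; the grasp point (between the pads) lies bot.hold_point_z behind it (bot.hold_point_z is the distance from the TCP to the grasp point, in m); z points along the fingers, y is the direction in which the jaws open and shut (so a half turn about z gives the same grasp; the last joint's range is limited). The gripper opens to 87 mm and grips with 3 to 60 N. Pads are 19 mm wide; open, the fingers measure 117 mm over their backs; the gripper's body (75 mm by 190 mm) begins 51 mm behind the grasp point.
Start: joints at [61.622, 30.224, 82.088, -0, 67.689, -10.227], TCP at [0.195, 0.594, 0.223] pointing down, gripper open.
Joint ranges: [-176.69, 176.69], [-43.24, 126.21], [12.49, 139.97], [-82, 262], [0, 151.66], [-163.58, 163.58]. Speed limits (degrees/s): [159.86, 159.86, 180, 180, 180, 180].

## Interface

Orientations are given as a 3x3 rotation matrix whose columns are the frame's x, y, z axes.
In Python, from rig import bot, vision, order gives the robot as it stands. The module is installed in compiled form; this text tells all that it offers.
- The arm moves only by the tool move_arm, never from a script. Its argument "moves" is a list of rows, each an object of numbers: "hand": the finger opening in mm, from 0 to 87; "x", "y", "z": the shift along the tool's x, y, z in units of 25 mm (1.0 is 25 mm); "wx", "wy", "wz": the turn, a rotation vector about the tool's x, y, z in degrees. In form: [{"hand": .., "x": .., "y": .., "z": .., "wx": .., "wy": .., "wz": ..}, ...]. A call has 1 to 20 rows; each row shifts and turns the commanded pose from where the row before left it, along the tool's axes as they then stand; what a row does not reach is not made up. A row lasts 1/10 s, in which the tool goes at most 50 mm and 8.59 degrees, less where a joint would pass 70% of its speed; a pose out of reach is approached as far as the arm can. A call is refused whole if a number of a shift passes 1 or a number of a turn 8.59, either way. A call with a gripper value outside its range is refused whole. The fingers move at their own pace and stop on an object; the grip force is fixed at half the most. Time passes only in rows, so rows that do not move let the fingers close. It gives the time, the measured TCP pose, the force and the opening at its end, in the units of the state.
- bot.read_state(): the state, without advancing time (a new reading comes with each control period).
- vision.capture(name): name is "scene" or "side" or "wrist"; returns a dict with "image" (400x640x3 uint8, red, green, blue), "z_map" (400x640 float32, m along the optical axis (not along the pixel's ray), 0 where there is no reading), "fx", "fy", "cx", "cy" (pixels), "pose" (4x4, takes a point from camera to world coordinates); the wrist camera has in their place "hand_eye" (4x4, takes a point from camera to tool coordinates, whose origin is the TCP and whose axes are the flange's). Camera axes: x right, y down, z forward; pixel columns grow to the right and rows downward; lengths in m; the calibration is good to about 2 mm. The wrist camera is an equidistant fisheye: a pixel r from the principal point sees the ray r / f radians off the axis. A picture is of the moment at which its call begins: read the wrist's pose just before it.
- order.hand_in(): hands the job in, once; it reports no verdict.
The state is a dict: "time_s": time; "joint_positions": joint angles; "qvel": joint speeds; "tau": joint torques, N m; "position": TCP position; "tcp_rot": TCP orientation; "force": force on the tool from outside, world axes, zero at the start; "moment": the same for the moment, N m; "opening": opening from 0.0 (shut) to 1.0 (fully open).
Only numpy, scipy, OpenCV 4.12 (cv2) and the standard library are available. Lean on these libraries where they do the work, as an engineer would, in place of code of your own. Each camera call takes 0.05 s, during which the arm holds its last target.

## Task

Get the black rail in the drilling jig ready for drilling: push it along the jig, without ramming it, until its end is fully home against the end stop. Then slide the F-clamp's free jaw down its bar until the pad bears on the rail and the jaw tilts and binds, and screw the tommy bar clockwise until the rail is clamped firmly hand-tight but not crushed; let go and leave everything else on the bench as it is.

Things in the scene. Friction and masses are not known exactly. Their poses are not given: they have to be found in the camera images.
- jig: Drilling jig, fixed: plywood plate 250 (x) x 400 (y) x 18 mm; origin at the centre of its underside, on the table. Along y, at x = -35 mm, runs the rail's track: between a low fence (20 mm high, +x side) and two steel pins (18 mm high, -x side), with 1.5 mm of play a side.
- bridge_top (a point): Middle of the top of the aluminium drill bridge that spans the track near the stop: 105 (x) x 30 (y) mm, its top 48 mm and underside 34 mm above the jig plate. It is fixed; keep clear of it.
- bar_top (a point): Middle of the top of the clamp's upright bar, flat steel 25 (x) x 16 (y) mm, fixed in the jig at x = +65 mm, y = 0, its top 150 mm above the table. The jaw's arm reaches from it towards the jig's -x, over the rail.
- end_stop: Aluminium stop block of the jig, 52 (x) x 22 (y) x 32 (z) mm, origin at the centre of its underside, axes as the jig's.
- stop_face (a point): Centre of the stop block's face that the rail must meet, 15 mm above the plate; axes as the jig's, the rail is on its +y side.
- rail: The work: a loose black slotted rail 40 (x) x 220 (y) x 30 (z) mm, about 0.32 kg, lying on the jig plate; origin at the centre of its underside, y along the rail. Pushing it along needs 2 to 3 N; pressing it on the stop with more than 35 N bruises it.
- rail_end (a point): Centre of the rail's end face at the stop's end (its -y end), 15 mm above its underside; when home it is at stop_face, give or take 2 mm along y.
- rail_push_end (a point): Centre of the rail's other end face (+y), 15 mm above its underside: push here towards the jig's -y.
- rail_top (a point): Middle of the rail's top face, 30 mm above its underside.
- jaw (a joint): Height of the clamp's free jaw on the bar, m, growing upwards; at 0 the pad is about 32 mm above the rail's top. Range -0.042 to 0.007. It stays where it is left. Pushed down near the bar it slides at 5 to 12 N; pushed more than 55 mm out, as by its screw, it jams. Once the pad is on the rail, 6 to 10 N more tilts it slightly (screw end up) and binds it; tight, it tilts 0.02 rad.
- jaw_arm (a point): On the top face of the jaw's dark iron arm, 34 mm from the bar's axis towards the screw: push down here, or pinch across jig y. The arm is 18 mm wide (jig y), 22 mm high, and free from 21 to 86 mm from the bar's axis. The sleeve on the bar is 42 (x) x 28 (y) x 56 mm high, its top 5 mm above the arm's top.
- pad: Round pressure pad on the screw's lower end, 30 mm across, turning with it; origin 10 mm above its lower face.
- pad_face (a point): Centre of the pad's lower face.
- handle (a joint): Turn of the screw and its tommy bar, rad, growing clockwise seen from above (tightens; 5 mm a turn); at 0 the bar lies along jig y. Free until the pad bites (0.03 N m); from then on each N on the rail takes about 0.006 N m to turn. Firmly hand-tight is about 67 N on the rail: 0.4 N m, a 9.5 N push 42 mm from the axis. Under 50 N is loose, over 88 N too tight.
- tommy_hub (a point): On the screw's axis, level with the middle line of the tommy bar (28 mm above the arm's top when handle is 0). The tommy bar is a steel rod 10 mm thick and 110 mm long through a hub 19 mm across and 18 mm high, with a 15 mm ball at each end; it can be pushed round by either end, or pinched.
- tommy_end (a point): Centre of one ball end of the tommy bar, 56 mm from the screw's axis.
- brush: Bystander: a 130 mm brush lying on the jig plate beside the clamp foot.
- endcap: Bystander: a 40 x 30 mm black end cap lying on the jig plate.
- spare_a: Bystander: a spare shorter rail, 160 mm long, at the right of the table.
- driver: Bystander: a 190 mm screwdriver at the left.
- mallet: Bystander: a 230 mm mallet with a black head and a wooden handle at the left.
- pot: Bystander: a closed clear pot, 56 mm across and 75 mm high, at the left.
- bushing: Bystander: a steel ring, 28 mm across and 20 mm high, at the left.
There are look-alikes about, which are no part of the job. What is shaped like the rail but orange is not meant.

How it is judged (in metres and radians):
On the way, in this order (a step that is already met when the one before it is completed fails the run):
1. the rail's end is home against the end stop (within 2 mm) while the pad is still off the rail (y of rail_end in the frame of stop_face below 0.002 m and contact force between pad and rail below 0.5 N), for 0.2 s.
2. the jaw has been slid down until the pad bears on the rail, the tommy bar not yet screwed (below 0.5 rad) (z of pad_face in the frame of rail_top below 0.0015 m and contact force between pad and rail above 0.5 N and value of joint handle below 0.5 rad), for 0.1 s.
At the end, for the whole second after the job is handed in: The rail's end is within 2 mm of the stop's face, the pad presses on the rail with 50 to 88 N, the tommy bar has been screwed clockwise (past 0.5 rad), and the rail and the tommy bar are at rest (contact force between pad and rail between 50 and 88 N and value of joint handle above 0.5 rad and y of rail_end in the frame of stop_face between -0.002 and 0.002 m and linear speed of rail below 0.01 m/s and velocity of joint handle between -0.1 and 0.1 rad/s); the robot touches nothing.
It fails at once if the rail is rammed on the stop (more than 35 N) (contact force between rail and end_stop above 35 N).
It fails at once if the rail is crushed (pad presses with more than 120 N) (contact force between pad and rail above 120 N).
It fails at once if a bystander is moved by more than 30 mm (distance of any of brush, endcap, spare_a, driver, mallet, pot, bushing from where it was at the start of the episode above 0.03 m).
It also fails if it takes over 64 s, if anything falls off the work surface, if the arm or the gripper's body presses on something with over 40 N, if the wrist force passes 120 N, or if a joint passes its speed limit or range.

## Working session

There is one attempt and no reset: what is moved stays moved. The work goes in short steps, Python scripts to look and compute and a tool call to move; the robot and the scene stay as the last step left them, time stands still between calls to the robot, and variables do not carry over. Pictures are saved under pics/ and viewed, and the job is handed in when it is done.

Besides the shell and the picture viewer there is one more tool, called after "Call:" as name([rows], argument=value, ...), one row to a line, values as JSON. move_arm: Moves the arm, as the interface text tells. Its arguments: {"type":"object","properties":{"moves":{"type":"array"}},"required":["moves"]}

```bash
mkdir -p pics; ls; python3 - <<'E'
from rig import bot,vision
import cv2,numpy as np
print(bot.hold_point_z); s=bot.read_state(); print(s)
for n in ["scene","side","wrist"]:
    c=vision.capture(n); cv2.imwrite(f"pics/{n}0.png",c["image"][:,:,::-1]); 
    np.savez(f"{n}0.npz",**c)
    print(n,{k:v for k,v in c.items() if k not in("image","z_map")})
E
```

```text
pics
0.0187
{'time_s': 0.0, 'joint_positions': array([ 6.16234064e+01,  3.02791683e+01,  8.21574730e+01,  2.29446602e-04,
        6.76900627e+01, -1.02287508e+01]), 'qvel': array([-0.02018077, -0.06198264,  0.08440567,  0.10201757,  0.0149657 ,
        0.04839749]), 'tau': array([ 8.24344243e-04, -4.40035915e+01, -1.76596177e+01,  6.35028072e-02,
        5.80092939e-02, -1.37900233e-04]), 'position': array([0.19429339, 0.59324563, 0.22156345]), 'tcp_rot': array([[-9.50255297e-01,  3.11470317e-01, -1.05426032e-03],
       [ 3.11471849e-01,  9.50253392e-01, -1.94392367e-03],
       [ 3.96339926e-04, -2.17559618e-03, -9.99997555e-01]]), 'force': array([-0.52962264,  0.72667723, -0.65744722]), 'moment': array([ 0.04733803, -0.00973239,  0.03558763]), 'opening': 0.9952215388267351}
scene {'fx': 493.5037145826066, 'fy': 493.5037145826066, 'cx': 319.8444859259232, 'cy': 200.50435134435688, 'pose': array([[-0.2321211 ,  0.58592336, -0.77641072,  1.57208123],
       [ 0.9725163 ,  0.12485096, -0.1965306 ,  0.30088897],
       [-0.01821624, -0.80069098, -0.59880057,  0.92933363],
       [ 0.  
[... 174 characters left out ...]
[ 0.81697834, -0.34759195,  0.46013718, -0.089594  ],
       [-0.57647896, -0.51272789,  0.6362249 , -0.81091902],
       [ 0.01477852, -0.78504136, -0.61926703,  0.95418417],
       [ 0.        ,  0.        ,  0.        ,  1.        ]])}
wrist {'fx': 309.70691628693146, 'fy': 309.70691628693146, 'cx': 318.42535255118, 'cy': 198.32587935389688, 'hand_eye': array([[ 7.42019424e-04, -9.69882204e-01, -2.43573315e-01,
         6.64098798e-02],
       [ 9.99999704e-01,  6.70623359e-04,  3.76040962e-04,
        -3.58287193e-04],
       [-2.01369483e-04, -2.43573522e-01,  9.69882415e-01,
        -1.61580909e-01],
       [ 0.00000000e+00,  0.00000000e+00,  0.00000000e+00,
         1.00000000e+00]])}
```

View pics/scene0.png

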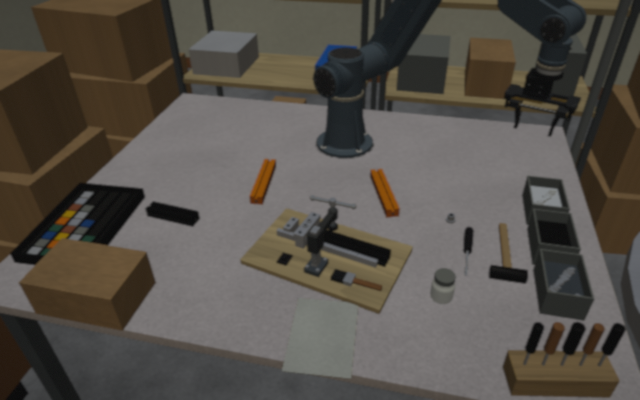

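View pics/side0.png

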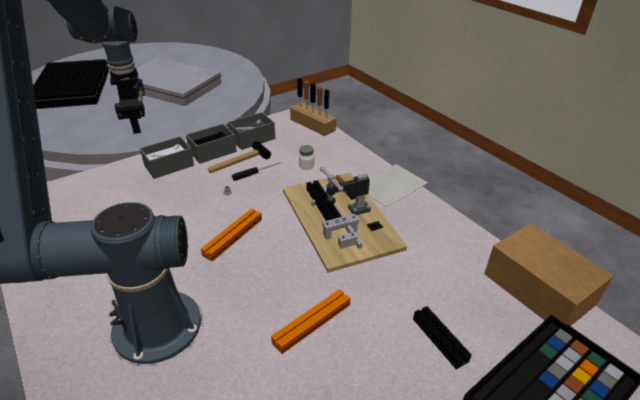

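View pics/wrist0.png

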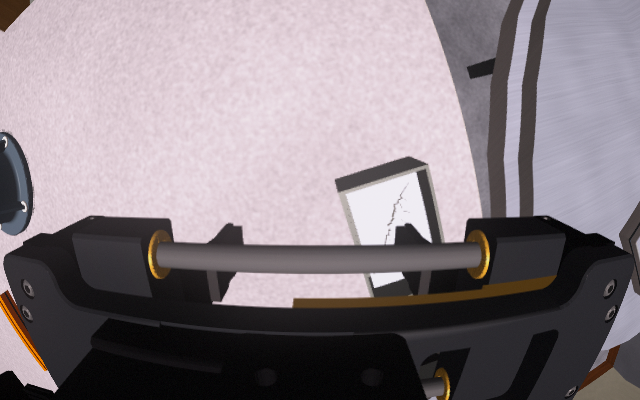

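The rail to push is the black one in the jig, at scene px ~(358,248). The look-alikes are the black spare at (172,213) and the orange rails at (263,180) and (385,192). Next I'll take close crops.

```bash
cat > h.py <<'E'
import numpy as np,cv2
def load(n): 
    d=np.load(n); return {k:d[k] for k in d}
def cloud(c):
    v,u=np.mgrid[0:400,0:640]; z=c["z_map"]
    p=np.stack([(u-c["cx"])/c["fx"]*z,(v-c["cy"])/c["fy"]*z,z],-1)
    w=p@c["pose"][:3,:3].T+c["pose"][:3,3]; w[z==0]=np.nan; return w
def ray(c,u,v):
    d=np.array([(u-c["cx"])/c["fx"],(v-c["cy"])/c["fy"],1.]); return c["pose"][:3,3],c["pose"][:3,:3]@d
def on(c,u,v,h):
    o,d=ray(c,u,v); return o+d*(h-o[2])/d[2]
def proj(c,P):
    P=np.asarray(P,float); q=(P-c["pose"][:3,3])@c["pose"][:3,:3]
    return np.stack([q[...,0]/q[...,2]*c["fx"]+c["cx"],q[...,1]/q[...,2]*c["fy"]+c["cy"]],-1)
def tri(c1,p1,c2,p2):
    o1,d1=ray(c1,*p1);o2,d2=ray(c2,*p2); d1/=np.linalg.norm(d1);d2/=np.linalg.norm(d2)
    t=np.linalg.lstsq(np.stack([d1,-d2],1),o2-o1,rcond=None)[0]
    a=o1+d1*t[0];b=o2+d2*t[1]; return (a+b)/2,np.linalg.norm(a-b)
def crop(c,u0,v0,w,h,s,name):
    im=c["image"][v0:v0+h,u0:u0+w,::-1]; im=cv2.resize(im,None,fx=s,fy=s,interpolation=cv2.INTER_CUBIC)
    im=cv2.convertScaleAbs(im,alpha=1.4)
    for k in range(0,w,20): cv2.putText(im,str(u0+k),(k*s,8),0,.3,(0,0,255),1); cv2.line(im,(k*s,10),(k*s,14),(0,0,255))
    for k in range(0,h,20): cv2.putText(im,str(v0+k),(0,k*s+4),0,.3,(0,0,255),1)
    cv2.imwrite(name,im)
E
python3 - <<'E'
from h import *
s=load("scene0.npz"); d=load("side0.npz")
crop(s,235,185,190,130,4,"pics/sc.png"); crop(d,275,160,140,120,5,"pics/sd.png")
E
```

```text
(no output)
```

View pics/sc.png

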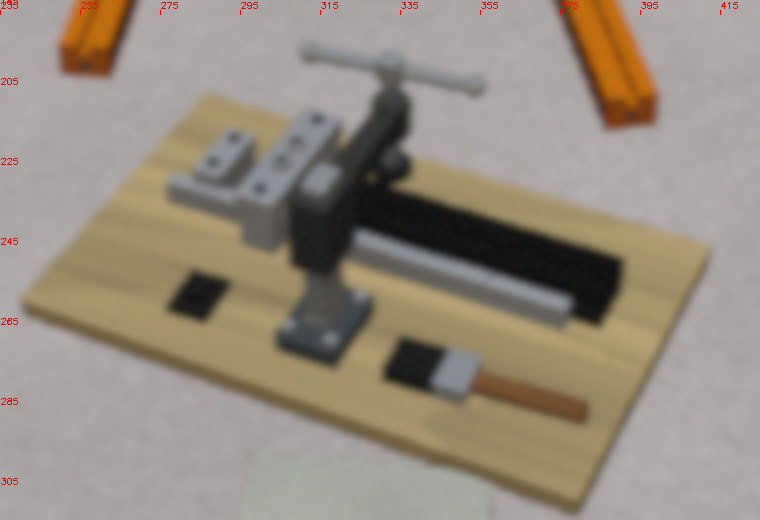

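View pics/sd.png

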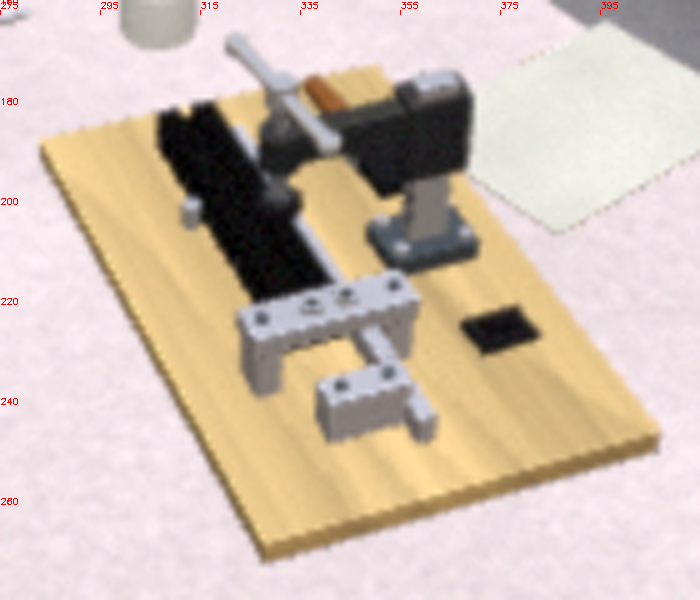

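```bash
python3 - <<'E'
from h import *
s=load("scene0.npz"); d=load("side0.npz")
np.set_printoptions(precision=4,suppress=True)
for c,pts in((s,[(287,208.3),(412.5,246.3),(379.5,312),(240.5,259.8)]),(d,[(327.4,269.0),(283,189.6),(352,173.4),(407,246)])):
    P=np.array([on(c,*p,.018) for p in pts]); print(P, P.mean(0))
    print("lens",[np.linalg.norm(P[i]-P[(i+1)%4]) for i in range(4)])
    e=P[1]-P[0]+P[2]-P[3]; print("ydir deg",np.degrees(np.arctan2(e[1],e[0])))
W=cloud(s); 
for p in [(365,265),(300,240),(365,240),(314,228),(300,218),(354,241),(330,201)]: print(p,W[p[1],p[0]])
W=cloud(d)
for p in [(340,235),(310,190),(363,176),(337,220)]: print(p,W[p[1],p[0]])
print(tri(s,(235+311/4,185+50/4),d,(275+237/5,160+43/5)), tri(s,(235+476/4,185+86/4),d,(0,0))[1])
E
```

```text
[[ 0.4495 -0.0863  0.018 ]
 [ 0.5407  0.2977  0.018 ]
 [ 0.7887  0.2417  0.018 ]
 [ 0.6915 -0.144   0.018 ]] [0.6176 0.0773 0.018 ]
lens [np.float64(0.3947364166953123), np.float64(0.2542473974716667), np.float64(0.3978217327993889), np.float64(0.2488544625167371)]
ydir deg 76.24524622890185
[[ 0.4441 -0.0978  0.018 ]
 [ 0.5321  0.2787  0.018 ]
 [ 0.7806  0.2247  0.018 ]
 [ 0.6867 -0.154   0.018 ]] [0.6109 0.0629 0.018 ]
lens [np.float64(0.386690526360756), np.float64(0.25434136320670486), np.float64(0.39009207098922816), np.float64(0.24901857240818717)]
ydir deg 76.45217732964934
(365, 265) [0.6364 0.1825 0.0144]
(300, 240) [ 0.6091 -0.0008  0.0439]
(365, 240) [0.5434 0.1672 0.0188]
(314, 228) [0.674  0.0572 0.1498]
(300, 218) [ 0.4839 -0.0362  0.0159]
(354, 241) [0.5851 0.1431 0.0466]
(330, 201) [0.5873 0.0784 0.1724]
(340, 235) [ 0.5334 -0.0338  0.0491]
(310, 190) [0.5894 0.2031 0.0392]
(363, 176) [0.6807 0.0539 0.1459]
(337, 220) [0.5512 0.0057 0.069 ]
(array([0.5693, 0.0579, 0.191 ]), np.float64(0.06797045040154487)) 0.8289103698166501
```

```bash
python3 - <<'E'
from h import *
np.set_printoptions(precision=4,suppress=True)
for n in("scene0","side0"):
    c=load(n+".npz"); hsv=cv2.cvtColor(c["image"],cv2.COLOR_RGB2HSV); 
    m=(cv2.inRange(hsv,(12,60,60),(30,255,255))>0)
    W=cloud(c); 
    roi=(W[...,0]>.4)&(W[...,0]<.85)&(W[...,1]>-.2)&(W[...,1]<.33)&m
    k=cv2.morphologyEx(roi.astype(np.uint8),cv2.MORPH_OPEN,np.ones((3,3)))
    nn,l,st,_=cv2.connectedComponentsWithStats(k); j=1+np.argmax(st[1:,4]); k=l==j
    z=W[k][:,2]; print(n,"z plate med",np.median(z), z.std())
    top=k&(abs(W[...,2]-np.median(z))<.008)
    h=cv2.convexHull(np.argwhere(k)[:,::-1].astype(np.float32))[:,0]
    # cast hull onto z=.018
    P=np.array([on(c,u,v,.018)[:2] for u,v in h]).astype(np.float32)*1000
    print("cast",cv2.minAreaRect(P)); 
    print("depth",cv2.minAreaRect((W[top][:,:2]*1000).astype(np.float32)))
E
```

```text
scene0 z plate med 0.017349523468967898 0.0057834674261627835
cast ((620.7056884765625, 75.04975891113281), (399.6055603027344, 258.54193115234375), 76.69657897949219)
depth ((614.4067993164062, 74.45518493652344), (400.6524353027344, 257.75299072265625), 77.08576965332031)
side0 z plate med 0.01654567296246534 0.004085834292888544
cast ((608.4017944335938, 62.77000427246094), (409.25543212890625, 253.9101104736328), 76.60844421386719)
depth ((612.652587890625, 69.68893432617188), (404.3665771484375, 251.27186584472656), 76.90526580810547)
```

Call:
move_arm([
  {"hand": 87,"x": -1,"y": -0.53,"z": -0.2},
  {"hand": 87,"x": -1,"y": -0.53,"z": -0.2},
  {"hand": 87,"x": -1,"y": -0.53,"z": -0.2},
  {"hand": 87,"x": -1,"y": -0.53,"z": -0.2},
  {"hand": 87,"x": -1,"y": -0.53,"z": -0.2},
  {"hand": 87,"x": -1,"y": -0.53,"z": -0.2},
  {"hand": 87,"x": -1,"y": -0.53,"z": -0.2},
  {"hand": 87,"x": -1,"y": -0.53,"z": -0.2},
  {"hand": 87,"x": -1,"y": -0.53,"z": -0.2},
  {"hand": 87,"x": -1,"y": -0.53,"z": -0.2},
  {"hand": 87,"x": -1,"y": -0.53,"z": -0.2},
  {"hand": 87,"x": -1,"y": -0.53,"z": -0.2},
  {"hand": 87,"x": -1,"y": -0.53,"z": -0.2},
  {"hand": 87,"x": -1,"y": -0.53,"z": -0.2},
  {"hand": 87,"x": -1,"y": -0.53,"z": -0.2},
  {"hand": 87,"x": -1,"y": -0.53,"z": -0.2},
  {"hand": 87,"x": -1,"y": -0.53,"z": -0.2},
  {"hand": 87,"x": -1,"y": -0.53,"z": -0.2},
  {"hand": 87,"x": -1,"y": -0.53,"z": -0.2},
  {"hand": 87,"x": -1,"y": -0.53,"z": -0.2},
])

```text
schema error: expected keys hand, x, y, z, wx, wy, wz
```

Call:
move_arm([
  {"hand": 87,"x": -1,"y": -0.53},
  {"hand": 87,"x": -1,"y": -0.53},
  {"hand": 87,"x": -1,"y": -0.53},
  {"hand": 87,"x": -1,"y": -0.53},
  {"hand": 0,"x": -0.6,"y": -0.53},
  {"hand": 0,"wz": -4.8},
  {"hand": 0},
  {"hand": 0},
])

```text
schema error: expected keys hand, x, y, z, wx, wy, wz
```

```bash
cat >> h.py <<'E'
def wray(c,u,v):
    x=(u-c["cx"]);y=(v-c["cy"]); r=np.hypot(x,y); th=r/c["fx"]; d=np.array([x/r*np.sin(th),y/r*np.sin(th),np.cos(th)])
    T=c["T"]@c["hand_eye"]; return T[:3,3],T[:3,:3]@d
def won(c,u,v,h):
    o,d=wray(c,u,v); return o+d*(h-o[2])/d[2]
def wtri(c1,p1,c2,p2):
    o1,d1=wray(c1,*p1);o2,d2=wray(c2,*p2)
    t=np.linalg.lstsq(np.stack([d1,-d2],1),o2-o1,rcond=None)[0]
    a=o1+d1*t[0];b=o2+d2*t[1]; return (a+b)/2,np.linalg.norm(a-b)
def wproj(c,P):
    T=np.linalg.inv(c["T"]@c["hand_eye"]); q=T[:3,:3]@np.asarray(P)+T[:3,3]
    r=np.hypot(q[0],q[1]); th=np.arctan2(r,q[2]); return q[:2]/r*th*c["fx"]+[c["cx"],c["cy"]]
def wcap(tag):
    from rig import bot,vision
    s=bot.read_state(); c=vision.capture("wrist"); T=np.eye(4);T[:3,:3]=s["tcp_rot"];T[:3,3]=s["position"]
    c["T"]=T; np.savez(tag+".npz",**c); cv2.imwrite(f"pics/{tag}.png",c["image"][:,:,::-1]); 
    print(s["time_s"],s["position"],s["force"],s["opening"]); print(s["tcp_rot"].round(4)); return c
E
python3 -c "
from h import *
wcap('w1')"
```

```text
0.15 [0.19440714 0.5933984  0.22180616] [-0.68230163  0.41857091 -0.05309362] 0.9982931023650345
[[-9.502e-01  3.115e-01 -8.000e-04]
 [ 3.115e-01  9.502e-01 -1.500e-03]
 [ 3.000e-04 -1.600e-03 -1.000e+00]]
```

View pics/w1.png

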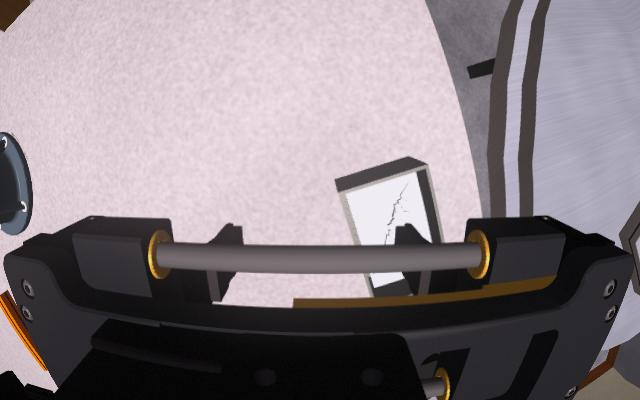

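All keys are required in every row.

Call:
move_arm([
  {"hand": 87,"x": -1,"y": -0.53,"z": -0.2,"wx": 0,"wy": 0,"wz": 0},
  {"hand": 87,"x": -1,"y": -0.53,"z": -0.2,"wx": 0,"wy": 0,"wz": 0},
  {"hand": 87,"x": -1,"y": -0.53,"z": -0.2,"wx": 0,"wy": 0,"wz": 0},
  {"hand": 87,"x": -1,"y": -0.53,"z": -0.2,"wx": 0,"wy": 0,"wz": 0},
  {"hand": 87,"x": -1,"y": -0.53,"z": -0.2,"wx": 0,"wy": 0,"wz": 0},
  {"hand": 87,"x": -1,"y": -0.53,"z": -0.2,"wx": 0,"wy": 0,"wz": 0},
  {"hand": 87,"x": -1,"y": -0.53,"z": -0.2,"wx": 0,"wy": 0,"wz": 0},
  {"hand": 87,"x": -1,"y": -0.53,"z": -0.2,"wx": 0,"wy": 0,"wz": 0},
  {"hand": 87,"x": -1,"y": -0.53,"z": -0.2,"wx": 0,"wy": 0,"wz": 0},
  {"hand": 87,"x": -1,"y": -0.53,"z": -0.2,"wx": 0,"wy": 0,"wz": 0},
  {"hand": 87,"x": -1,"y": -0.53,"z": -0.2,"wx": 0,"wy": 0,"wz": 0},
  {"hand": 87,"x": -1,"y": -0.53,"z": -0.2,"wx": 0,"wy": 0,"wz": 0},
  {"hand": 87,"x": -1,"y": -0.53,"z": -0.2,"wx": 0,"wy": 0,"wz": 0},
  {"hand": 87,"x": -1,"y": -0.53,"z": -0.2,"wx": 0,"wy": 0,"wz": 0},
  {"hand": 87,"x": -1,"y": -0.53,"z": -0.2,"wx": 0,"wy": 0,"wz": 0},
  {"hand": 87,"x": -1,"y": -0.53,"z": -0.2,"wx": 0,"wy": 0,"wz": 0},
  {"hand": 87,"x": -1,"y": -0.53,"z": -0.2,"wx": 0,"wy": 0,"wz": 0},
  {"hand": 87,"x": -1,"y": -0.53,"z": -0.2,"wx": 0,"wy": 0,"wz": 0},
  {"hand": 87,"x": -1,"y": -0.53,"z": -0.2,"wx": 0,"wy": 0,"wz": 0},
  {"hand": 87,"x": -1,"y": -0.53,"z": -0.2,"wx": 0,"wy": 0,"wz": 0},
])

```text
time_s: 2.2
position: [0.5877, 0.1854, 0.3225]
tcp_rot: [[-0.95, 0.312, -0.001], [0.312, 0.95, 0.0], [0.001, -0.0, -1.0]]
force: [-0.3, 0.2, -0.9]
opening: 1.004
```

Call:
move_arm([
  {"hand": 87,"x": -1,"y": -0.53,"z": 0,"wx": 0,"wy": 0,"wz": 0},
  {"hand": 87,"x": -1,"y": -0.53,"z": 0,"wx": 0,"wy": 0,"wz": 0},
  {"hand": 87,"x": -1,"y": -0.53,"z": 0,"wx": 0,"wy": 0,"wz": 0},
  {"hand": 87,"x": -1,"y": -0.53,"z": 0,"wx": 0,"wy": 0,"wz": 0},
  {"hand": 0,"x": -0.6,"y": -0.53,"z": 0,"wx": 0,"wy": 0,"wz": 0},
  {"hand": 0,"x": 0,"y": 0,"z": 0,"wx": 0,"wy": 0,"wz": -4.8},
  {"hand": 0,"x": 0,"y": 0,"z": 0,"wx": 0,"wy": 0,"wz": 0},
  {"hand": 0,"x": 0,"y": 0,"z": 0,"wx": 0,"wy": 0,"wz": 0},
])

```text
time_s: 3.0
position: [0.6754, 0.0877, 0.3224]
tcp_rot: [[-0.973, 0.232, -0.001], [0.232, 0.973, 0.0], [0.001, 0.0, -1.0]]
force: [0.5, -0.3, 0.1]
opening: 0.72
```

```bash
python3 -c "
from h import *
wcap('w1')"
```

```text
3.0 [0.67536058 0.08772503 0.32236061] [ 0.46209239 -0.33852291  0.08194137] 0.7201941409481456
[[-9.726e-01  2.323e-01 -9.000e-04]
 [ 2.323e-01  9.726e-01  3.000e-04]
 [ 9.000e-04  1.000e-04 -1.000e+00]]
```

View pics/w1.png

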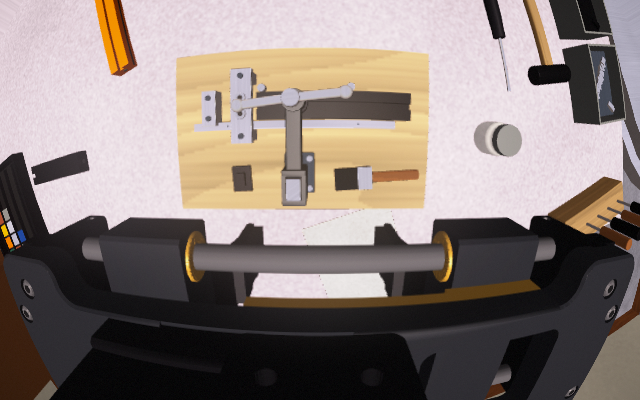

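```bash
python3 - <<'E'
from h import *
np.set_printoptions(precision=4,suppress=True)
c=load("w1.npz"); crop(c,165,40,270,180,3,"pics/w1c.png")
P=np.array([won(c,u,v,.018) for u,v in[(177,57.5),(429.5,52.5),(424,208.5),(183,208)]]); print(P,P.mean(0),[np.linalg.norm(P[i]-P[(i+1)%4]) for i in range(4)])
e=P[1]-P[0]+P[2]-P[3]; print(np.degrees(np.arctan2(e[1],e[0])))
E
```

```text
[[ 0.4465 -0.0901  0.018 ]
 [ 0.537   0.2979  0.018 ]
 [ 0.7807  0.2392  0.018 ]
 [ 0.688  -0.1483  0.018 ]] [0.613  0.0747 0.018 ] [np.float64(0.3984127703368199), np.float64(0.2506794250904342), np.float64(0.39844276363470565), np.float64(0.24844810556673536)]
76.70814799515371
```

View pics/w1c.png

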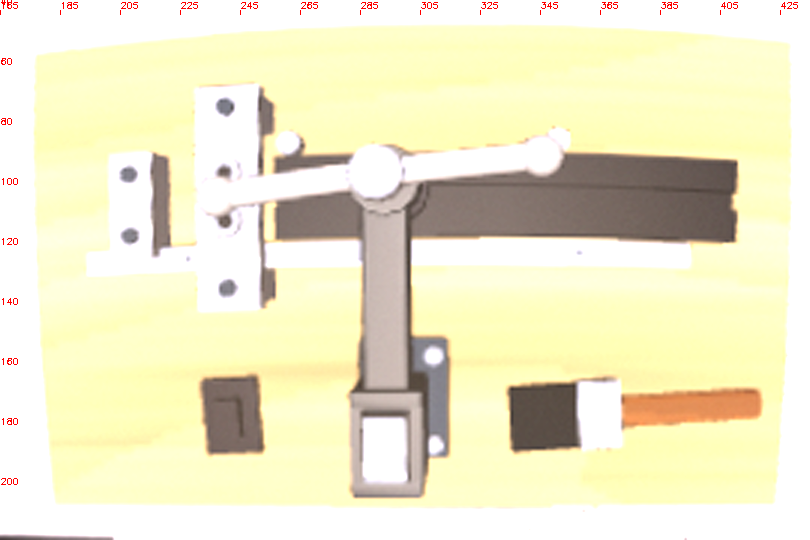

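Call:
move_arm([
  {"hand": 0,"x": 1,"y": 0.5,"z": 0,"wx": 0,"wy": 0,"wz": 0},
  {"hand": 0,"x": 1,"y": 1,"z": 0,"wx": 0,"wy": 0,"wz": 0},
  {"hand": 0,"x": 0,"y": 1,"z": 0,"wx": 0,"wy": 0,"wz": 0},
  {"hand": 0,"x": 0,"y": 1,"z": 0,"wx": 0,"wy": 0,"wz": 0},
  {"hand": 0,"x": 0,"y": 0,"z": 0,"wx": 0,"wy": 0,"wz": 0},
  {"hand": 0,"x": 0,"y": 0,"z": 0,"wx": 0,"wy": 0,"wz": 0},
])

```text
time_s: 3.65
position: [0.6468, 0.185, 0.3226]
tcp_rot: [[-0.973, 0.23, -0.0], [0.23, 0.973, -0.001], [0.0, -0.001, -1.0]]
force: [0.0, 0.1, -0.7]
opening: 0.122
```

```bash
python3 -c "
from h import *
c=wcap('w2'); crop(c,50,40,270,180,3,'pics/w2c.png')"
```

```text
3.65 [0.64684359 0.18497808 0.322577  ] [ 0.02277298  0.06671763 -0.73194449] 0.12243477612476572
[[-9.733e-01  2.295e-01 -3.000e-04]
 [ 2.295e-01  9.733e-01 -7.000e-04]
 [ 1.000e-04 -7.000e-04 -1.000e+00]]
```

View pics/w2.png

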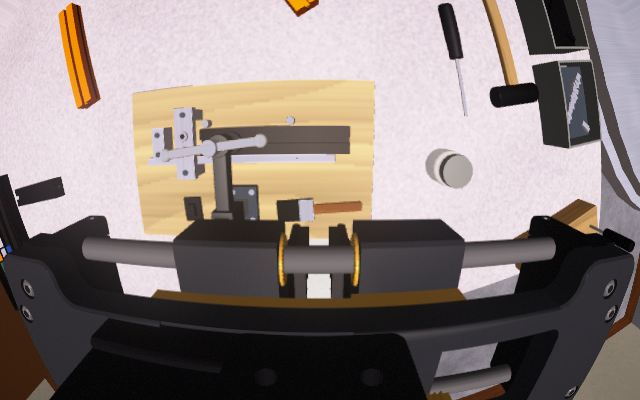

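View pics/w2c.png

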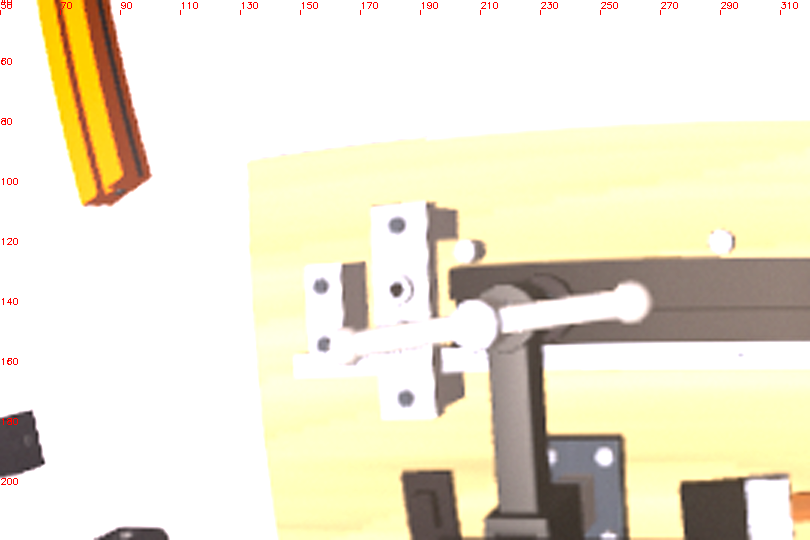

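```bash
cat >> h.py <<'E'
JA=np.radians(-13.3); JR=np.array([[np.cos(JA),-np.sin(JA),0],[np.sin(JA),np.cos(JA),0],[0,0,1]]); JO=np.array([.613,.0747,0])
def toj(P): return (np.asarray(P)-JO)@JR*1000
E
python3 - <<'E'
from h import *
np.set_printoptions(precision=1,suppress=True)
a=load("w1.npz");b=load("w2.npz"); crop(b,190,90,200,130,4,"pics/w2d.png")
for n,p,q in [("hub",(290.7,97.3),(209.3,148.7)),("ballR",(346.7,91.7),(260.7,140.7)),("ballL",(237.3,105.3),(166,155.3)),("rail+ far",(410.7,94),(350,126)),("rail+ near",(410,120.3),(350,153)),("rail- far",(256.7,92),(200,129.3)),("bridge hole top",(239.5,75.7),(182.3,115)),("bridge low hole",(240.7,136),(185,172.7)),("stop hole1",(208,98),(157,135)),("stop hole2",(208.3,118.7),(158,155))]:
    P,e=wtri(a,p,b,q); print(n,P*1000,"jig",toj(P),"err",e*1000)
print("stop face",toj(won(a,216,91,.05)),toj(won(a,216,124,.05)),toj(won(b,163.7,127.7,.05)),toj(won(b,164.3,156.5,.05)))
print("bar",toj(won(a,293.3,190,.15)))
E
```

```text
hub [579.6  81.9 170.3] jig [-34.2  -0.7 170.3] err 0.5538584243603064
ballR [586.4 137.9 168. ] jig [-40.4  55.4 168. ] err 0.25295214128761817
ballL [572.1  25.1 163.2] jig [-28.4 -57.7 163.2] err 0.6514887726762937
rail+ far [597.6 242.   46. ] jig [-53.5 159.2  46. ] err 0.7859369433068474
rail+ near [635.4 233.9  41.8] jig [-14.8 160.1  41.8] err 0.25393251208197826
rail- far [547.   28.7  46.2] jig [-53.7 -60.   46.2] err 0.3863592494503537
bridge hole top [520.2  13.5  62.8] jig [-76.3 -80.9  62.8] err 0.3604913978971138
bridge low hole [602.3  -4.4  66.6] jig [  7.8 -79.4  66.6] err 0.04389868710386423
stop hole1 [534.6 -42.3  50.8] jig [ -49.3 -131.9   50.8] err 0.29172791096037126
stop hole2 [564.6 -48.5  53.2] jig [ -18.8 -131.    53.2] err 0.1502983839684888
stop face [ -58.6 -119.6   50. ] [ -10.5 -120.4   50. ] [ -59.8 -119.7   50. ] [ -15.6 -121.4   50. ]
bar [ 65.4  -1.  150. ]
```

View pics/w2d.png

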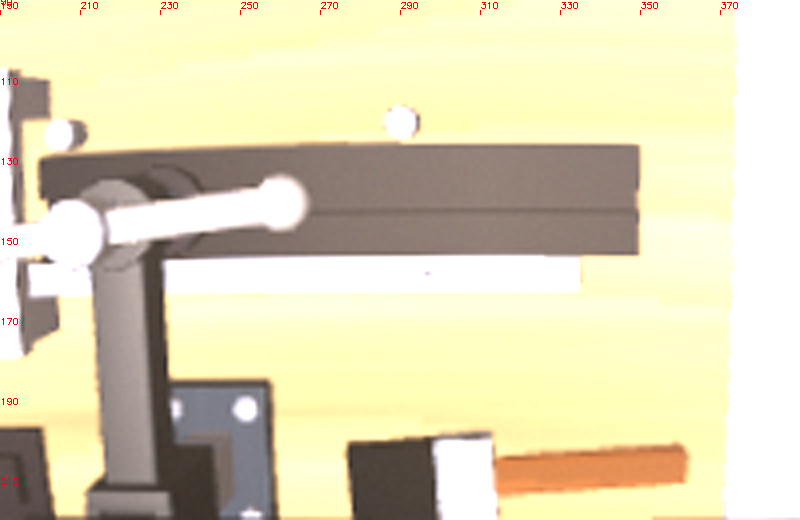

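```bash
python3 - <<'E'
from h import *
np.set_printoptions(precision=1,suppress=True)
a=load("w1.npz");b=load("w2.npz"); s=load("scene0.npz")
print("pot top",toj(won(b,456,171,.075)),toj(on(s,444,277,.075)))
print("pins",toj(won(a,261,87,.036)),toj(won(b,290.5,120,.036)))
print("fence +y end",toj(won(b,335,155,.038)))
print("brush end",toj(won(b,361,206,.025)))
from rig import bot; print(bot.read_state()["joint_positions"])
E
```

```text
pot top [  3.3 311.3  75. ] [ 12.8 316.9  75. ]
pins [-62.  -55.7  36. ] [-62.2  74.5  36. ]
fence +y end [-11.5 138.6  38. ]
brush end [ 68.6 180.7  25. ]
[  6.4  29.3  67.4  -0.   83.3 -70.3]
```

Call:
move_arm([
  {"hand": 0,"x": 0.56,"y": 0.95,"z": 0,"wx": 0,"wy": 0,"wz": 0},
  {"hand": 0,"x": 0.56,"y": 0.95,"z": 0,"wx": 0,"wy": 0,"wz": 0},
  {"hand": 0,"x": 0.56,"y": 0.95,"z": 0,"wx": 0,"wy": 0,"wz": 0},
  {"hand": 0,"x": 0,"y": 0,"z": 0.4,"wx": 0,"wy": 0,"wz": 8.2},
  {"hand": 0,"x": 0,"y": 0,"z": 0.9,"wx": 0,"wy": 0,"wz": 8.2},
  {"hand": 0,"x": 0,"y": 0,"z": 0.9,"wx": 0,"wy": 0,"wz": 8.2},
  {"hand": 0,"x": 0,"y": 0,"z": 0.9,"wx": 0,"wy": 0,"wz": 8.2},
  {"hand": 0,"x": 0,"y": 0,"z": 0.9,"wx": 0,"wy": 0,"wz": 8.2},
  {"hand": 0,"x": 0,"y": 0,"z": 0.9,"wx": 0,"wy": 0,"wz": 8.2},
  {"hand": 0,"x": 0,"y": 0,"z": 0.9,"wx": 0,"wy": 0,"wz": 8.2},
  {"hand": 0,"x": 0,"y": 0,"z": 0.9,"wx": 0,"wy": 0,"wz": 8.2},
  {"hand": 0,"x": 0,"y": 0,"z": 0.9,"wx": 0,"wy": 0,"wz": 8.2},
  {"hand": 0,"x": 0,"y": 0,"z": 0.9,"wx": 0,"wy": 0,"wz": 8.2},
  {"hand": 0,"x": 0,"y": 0,"z": 0.9,"wx": 0,"wy": 0,"wz": 8.0},
  {"hand": 0,"x": 0,"y": 0,"z": 0,"wx": 0,"wy": 0,"wz": 0},
  {"hand": 0,"x": 0,"y": 0,"z": 0,"wx": 0,"wy": 0,"wz": 0},
])

```text
time_s: 5.3
position: [0.6231, 0.2624, 0.0876]
tcp_rot: [[0.229, 0.973, -0.001], [0.973, -0.229, -0.0], [-0.001, -0.001, -1.0]]
force: [0.3, 0.0, 0.2]
opening: 0.006
```

```bash
python3 - <<'E'
from h import *
np.set_printoptions(precision=1,suppress=True)
from rig import bot,vision
s=bot.read_state(); print(toj(s["position"]),s["joint_positions"]); print((JR.T@s["tcp_rot"]).round(3))
c=vision.capture("side"); crop(c,260,120,160,150,5,"pics/sd1.png"); np.savez("side1.npz",**c)
E
```

```text
[-33.3 185.   87.6] [13.4 43.1 80.1 -0.  56.8 26.6]
[[-0.  1. -0.]
 [ 1.  0. -0.]
 [-0. -0. -1.]]
```

View pics/sd1.png

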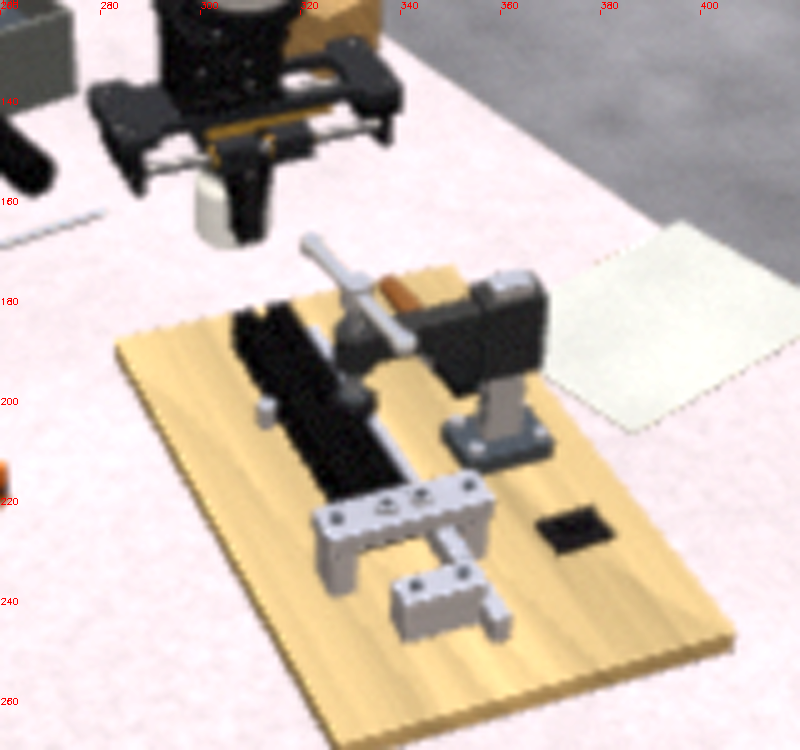

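Call:
move_arm([
  {"hand": 0,"x": 0,"y": -0.05,"z": 0.8,"wx": 0,"wy": 0,"wz": 0},
  {"hand": 0,"x": 0,"y": 0,"z": 0.8,"wx": 0,"wy": 0,"wz": 0},
  {"hand": 0,"x": 0,"y": 0,"z": 0.5,"wx": 0,"wy": 0,"wz": 0},
  {"hand": 0,"x": 0,"y": 0,"z": 0.28,"wx": 0,"wy": 0,"wz": 0},
  {"hand": 0,"x": 0,"y": 0,"z": 0,"wx": 0,"wy": 0,"wz": 0},
])

```text
time_s: 5.85
position: [0.6217, 0.2634, 0.0278]
tcp_rot: [[0.23, 0.973, -0.001], [0.973, -0.23, -0.0], [-0.0, -0.0, -1.0]]
force: [-0.2, 0.8, 0.6]
opening: 0.006
```

Call:
move_arm([
  {"hand": 0,"x": -0.2,"y": 0,"z": 0,"wx": 0,"wy": 0,"wz": 0},
  {"hand": 0,"x": -0.1,"y": 0,"z": 0,"wx": 0,"wy": 0,"wz": 0},
  {"hand": 0,"x": -0.1,"y": 0,"z": 0,"wx": 0,"wy": 0,"wz": 0},
  {"hand": 0,"x": -0.1,"y": 0,"z": 0,"wx": 0,"wy": 0,"wz": 0},
  {"hand": 0,"x": -0.1,"y": 0,"z": 0,"wx": 0,"wy": 0,"wz": 0},
  {"hand": 0,"x": -0.1,"y": 0,"z": 0,"wx": 0,"wy": 0,"wz": 0},
  {"hand": 0,"x": -0.1,"y": 0,"z": 0,"wx": 0,"wy": 0,"wz": 0},
])

```text
time_s: 6.55
position: [0.6176, 0.2444, 0.0283]
tcp_rot: [[0.231, 0.973, 0.001], [0.973, -0.231, 0.001], [0.001, 0.001, -1.0]]
force: [0.7, 1.9, 1.4]
opening: -0.0
```

```bash
python3 - <<'E'
from h import *
np.set_printoptions(precision=1,suppress=True)
from rig import bot,vision
s=bot.read_state(); print(toj(s["position"]),s["force"]@JR)
c=vision.capture("side"); crop(c,260,120,160,150,5,"pics/sd2.png")
E
```

```text
[-34.6 166.2  28.3] [0.2 2.  1.4]
```

View pics/sd2.png

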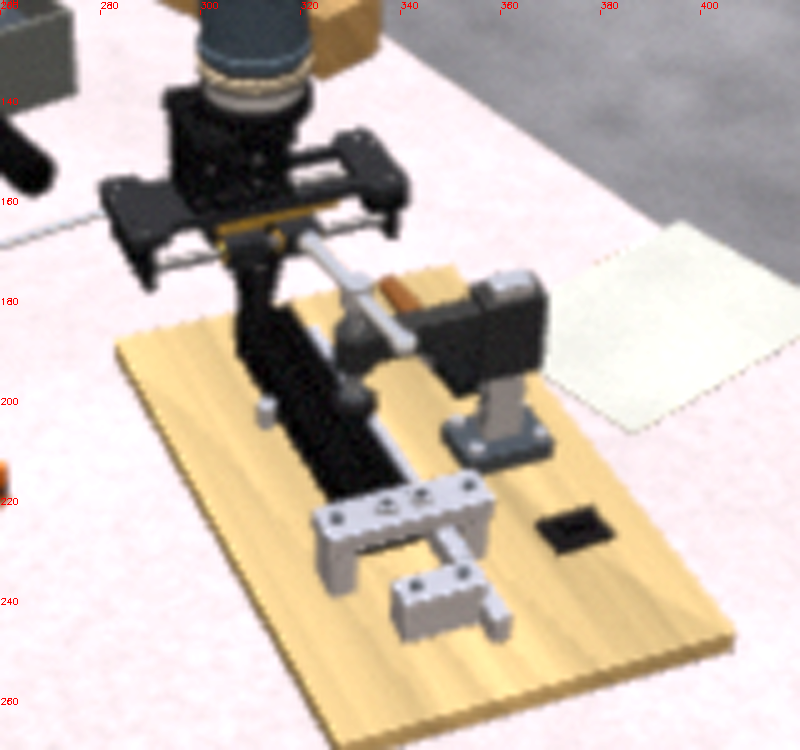

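Call:
move_arm([
  {"hand": 0,"x": -0.16,"y": 0,"z": 0,"wx": 0,"wy": 0,"wz": 0},
  {"hand": 0,"x": -0.16,"y": 0,"z": 0,"wx": 0,"wy": 0,"wz": 0},
  {"hand": 0,"x": -0.16,"y": 0,"z": 0,"wx": 0,"wy": 0,"wz": 0},
  {"hand": 0,"x": -0.16,"y": 0,"z": 0,"wx": 0,"wy": 0,"wz": 0},
  {"hand": 0,"x": -0.16,"y": 0,"z": 0,"wx": 0,"wy": 0,"wz": 0},
  {"hand": 0,"x": -0.16,"y": 0,"z": 0,"wx": 0,"wy": 0,"wz": 0},
  {"hand": 0,"x": -0.16,"y": 0,"z": 0,"wx": 0,"wy": 0,"wz": 0},
  {"hand": 0,"x": -0.16,"y": 0,"z": 0,"wx": 0,"wy": 0,"wz": 0},
  {"hand": 0,"x": -0.16,"y": 0,"z": 0,"wx": 0,"wy": 0,"wz": 0},
  {"hand": 0,"x": -0.16,"y": 0,"z": 0,"wx": 0,"wy": 0,"wz": 0},
  {"hand": 0,"x": 0,"y": 0,"z": 0,"wx": 0,"wy": 0,"wz": 0},
])

```text
time_s: 7.7
position: [0.6074, 0.2041, 0.0278]
tcp_rot: [[0.231, 0.973, -0.001], [0.973, -0.231, -0.001], [-0.001, -0.001, -1.0]]
force: [0.5, 0.8, -0.2]
opening: 0.004
```

```bash
python3 - <<'E'
from h import *
np.set_printoptions(precision=1,suppress=True)
from rig import bot,vision
s=bot.read_state(); print(toj(s["position"]),s["force"]@JR)
c=vision.capture("side"); crop(c,260,120,160,150,5,"pics/sd3.png");c=vision.capture("scene"); crop(c,235,165,190,150,4,"pics/sc3.png")
E
```

```text
[-35.2 124.7  27.8] [ 0.3  0.9 -0.2]
```

View pics/sd3.png

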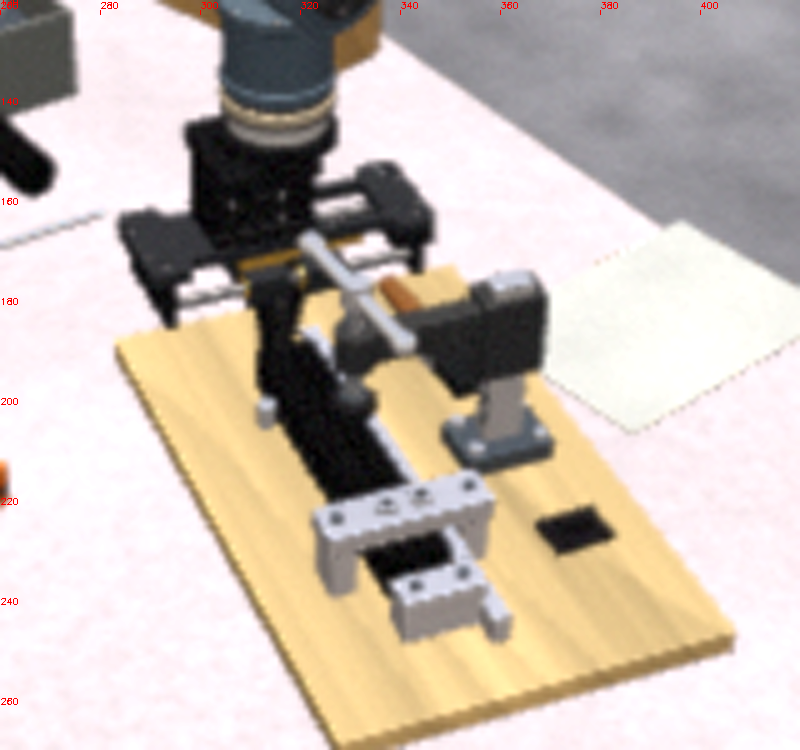

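View pics/sc3.png

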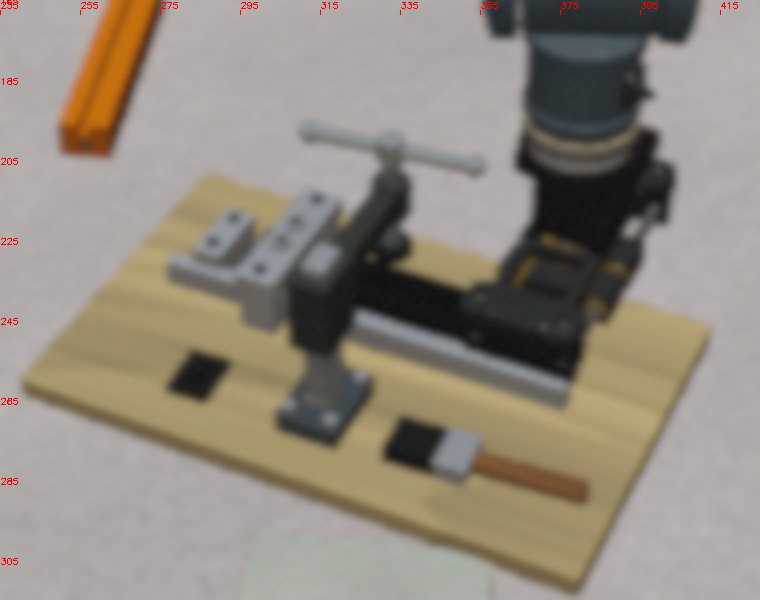

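Call:
move_arm([
  {"hand": 0,"x": -0.06,"y": 0,"z": 0,"wx": 0,"wy": 0,"wz": 0},
  {"hand": 0,"x": -0.06,"y": 0,"z": 0,"wx": 0,"wy": 0,"wz": 0},
  {"hand": 0,"x": -0.06,"y": 0,"z": 0,"wx": 0,"wy": 0,"wz": 0},
  {"hand": 0,"x": -0.06,"y": 0,"z": 0,"wx": 0,"wy": 0,"wz": 0},
  {"hand": 0,"x": -0.06,"y": 0,"z": 0,"wx": 0,"wy": 0,"wz": 0},
  {"hand": 0,"x": -0.06,"y": 0,"z": 0,"wx": 0,"wy": 0,"wz": 0},
  {"hand": 0,"x": -0.04,"y": 0,"z": 0,"wx": 0,"wy": 0,"wz": 0},
  {"hand": 0,"x": -0.04,"y": 0,"z": 0,"wx": 0,"wy": 0,"wz": 0},
])

```text
time_s: 8.6
position: [0.6054, 0.1943, 0.0281]
tcp_rot: [[0.231, 0.973, 0.0], [0.973, -0.231, 0.0], [0.0, 0.0, -1.0]]
force: [-0.2, 0.9, -0.8]
opening: 0.003
```

Call:
move_arm([
  {"hand": 0,"x": -0.03,"y": 0,"z": 0,"wx": 0,"wy": 0,"wz": 0},
  {"hand": 0,"x": -0.03,"y": 0,"z": 0,"wx": 0,"wy": 0,"wz": 0},
])

```text
time_s: 8.8
position: [0.6051, 0.1929, 0.0281]
tcp_rot: [[0.231, 0.973, 0.0], [0.973, -0.231, 0.0], [0.0, 0.0, -1.0]]
force: [1.1, 2.0, 0.0]
opening: 0.005
```

```bash
python3 - <<'E'
from h import *
np.set_printoptions(precision=1,suppress=True)
from rig import bot,vision
s=bot.read_state(); print(toj(s["position"]),s["force"]@JR)
c=vision.capture("side"); crop(c,310,210,60,50,12,"pics/sd4.png")
E
```

```text
[-34.9 113.2  28.1] [0.7 2.2 0. ]
```

View pics/sd4.png

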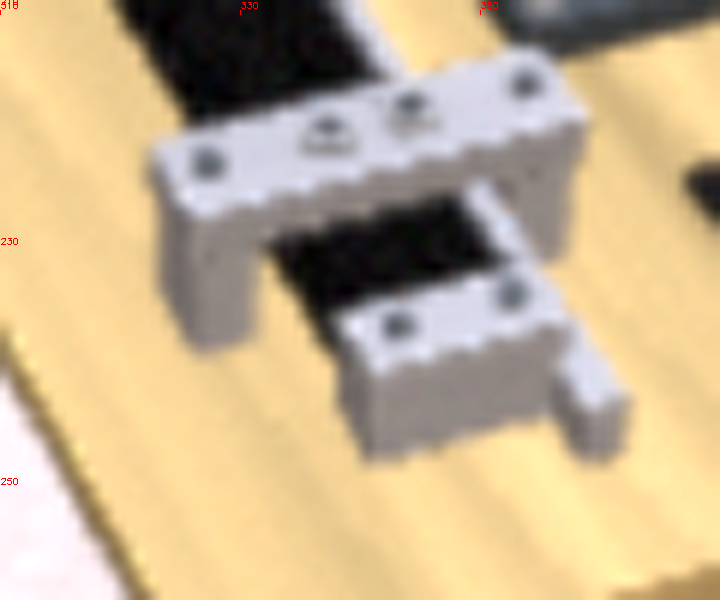

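Call:
move_arm([
  {"hand": 0,"x": -0.04,"y": 0,"z": 0,"wx": 0,"wy": 0,"wz": 0},
  {"hand": 0,"x": -0.04,"y": 0,"z": 0,"wx": 0,"wy": 0,"wz": 0},
])

```text
time_s: 9.05
position: [0.6046, 0.191, 0.0281]
tcp_rot: [[0.231, 0.973, 0.0], [0.973, -0.231, 0.0], [0.0, 0.0, -1.0]]
force: [1.0, 1.0, 0.1]
opening: 0.01
```

Call:
move_arm([
  {"hand": 0,"x": -0.03,"y": 0,"z": 0,"wx": 0,"wy": 0,"wz": 0},
  {"hand": 0,"x": -0.03,"y": 0,"z": 0,"wx": 0,"wy": 0,"wz": 0},
])

```text
time_s: 9.25
position: [0.6043, 0.1896, 0.0281]
tcp_rot: [[0.231, 0.973, 0.0], [0.973, -0.231, 0.0], [0.0, 0.0, -1.0]]
force: [0.7, 1.2, -0.6]
opening: 0.003
```

Call:
move_arm([
  {"hand": 0,"x": -0.03,"y": 0,"z": 0,"wx": 0,"wy": 0,"wz": 0},
])

```text
time_s: 9.35
position: [0.6043, 0.1894, 0.0281]
tcp_rot: [[0.232, 0.973, 0.001], [0.973, -0.232, 0.001], [0.001, 0.0, -1.0]]
force: [0.3, 5.2, -0.1]
opening: 0.009
```

Call:
move_arm([
  {"hand": 0,"x": -0.02,"y": 0,"z": 0,"wx": 0,"wy": 0,"wz": 0},
])

```text
time_s: 9.45
position: [0.6044, 0.1893, 0.0281]
tcp_rot: [[0.232, 0.973, 0.001], [0.973, -0.232, 0.002], [0.002, 0.001, -1.0]]
force: [0.9, 5.8, -0.7]
opening: 0.005
```

Call:
move_arm([
  {"hand": 0,"x": -0.02,"y": 0,"z": 0,"wx": 0,"wy": 0,"wz": 0},
  {"hand": 0,"x": 0,"y": 0,"z": 0,"wx": 0,"wy": 0,"wz": 0},
  {"hand": 0,"x": 0,"y": 0,"z": 0,"wx": 0,"wy": 0,"wz": 0},
])

```text
time_s: 9.75
position: [0.6044, 0.1894, 0.0282]
tcp_rot: [[0.231, 0.973, 0.002], [0.973, -0.231, 0.002], [0.003, 0.001, -1.0]]
force: [1.0, 6.0, -1.1]
opening: 0.006
```

Call:
move_arm([
  {"hand": 0,"x": 0.4,"y": 0,"z": 0,"wx": 0,"wy": 0,"wz": 0},
  {"hand": 0,"x": 0.2,"y": 0,"z": -0.8,"wx": 0,"wy": 0,"wz": 0},
  {"hand": 0,"x": 0,"y": 0,"z": -1,"wx": 0,"wy": 0,"wz": 0},
  {"hand": 0,"x": 0,"y": 0,"z": -1,"wx": 0,"wy": 0,"wz": 0},
  {"hand": 0,"x": 0,"y": 0,"z": -1,"wx": 0,"wy": 0,"wz": 0},
  {"hand": 0,"x": 0,"y": 0,"z": -1,"wx": 0,"wy": 0,"wz": 0},
  {"hand": 0,"x": 0,"y": 0,"z": -1,"wx": 0,"wy": 0,"wz": 0},
  {"hand": 0,"x": 0,"y": 0,"z": -1,"wx": 0,"wy": 0,"wz": 0},
  {"hand": 0,"x": 0,"y": 0,"z": -1,"wx": 0,"wy": 0,"wz": 0},
  {"hand": 0,"x": 0,"y": 0,"z": -1,"wx": 0,"wy": 0,"wz": 0},
])

```text
time_s: 10.75
position: [0.6069, 0.2021, 0.2491]
tcp_rot: [[0.231, 0.973, -0.001], [0.973, -0.231, -0.002], [-0.002, -0.0, -1.0]]
force: [0.5, 0.5, -0.3]
opening: 0.007
```

Call:
move_arm([
  {"hand": 0,"x": 0,"y": 0,"z": 0,"wx": 0,"wy": 0,"wz": -8.2},
  {"hand": 0,"x": 0,"y": 0,"z": 0,"wx": 0,"wy": 0,"wz": -8.2},
  {"hand": 0,"x": 0,"y": 0,"z": 0,"wx": 0,"wy": 0,"wz": -8.2},
  {"hand": 0,"x": 0,"y": 0,"z": 0,"wx": 0,"wy": 0,"wz": -8.2},
  {"hand": 0,"x": 0,"y": 0,"z": 0,"wx": 0,"wy": 0,"wz": -8.2},
  {"hand": 0,"x": 0,"y": 0,"z": 0,"wx": 0,"wy": 0,"wz": -8.2},
  {"hand": 0,"x": 0,"y": 0,"z": 0,"wx": 0,"wy": 0,"wz": -8.2},
  {"hand": 0,"x": 0,"y": 0,"z": 0,"wx": 0,"wy": 0,"wz": -8.2},
  {"hand": 0,"x": 0,"y": 0,"z": 0,"wx": 0,"wy": 0,"wz": -8.2},
  {"hand": 0,"x": 0,"y": 0,"z": 0,"wx": 0,"wy": 0,"wz": -8.2},
  {"hand": 0,"x": 0,"y": 0,"z": 0,"wx": 0,"wy": 0,"wz": -8.0},
  {"hand": 0,"x": -0.6,"y": -0.9,"z": 0,"wx": 0,"wy": 0,"wz": 0},
  {"hand": 0,"x": -0.6,"y": -0.9,"z": 0,"wx": 0,"wy": 0,"wz": 0},
  {"hand": 0,"x": -0.6,"y": -0.9,"z": 0,"wx": 0,"wy": 0,"wz": 0},
  {"hand": 0,"x": -0.6,"y": -0.9,"z": 0,"wx": 0,"wy": 0,"wz": 0},
  {"hand": 0,"x": -0.2,"y": -0.9,"z": 0,"wx": 0,"wy": 0,"wz": 0},
  {"hand": 0,"x": 0,"y": -0.4,"z": 0,"wx": 0,"wy": 0,"wz": 0},
  {"hand": 0,"x": 0,"y": 0,"z": 0,"wx": 0,"wy": 0,"wz": 0},
  {"hand": 0,"x": 0,"y": 0,"z": 0,"wx": 0,"wy": 0,"wz": 0},
])

```text
time_s: 12.65
position: [0.6418, 0.069, 0.2481]
tcp_rot: [[-0.973, 0.231, -0.001], [0.231, 0.973, 0.0], [0.001, 0.0, -1.0]]
force: [0.4, -0.5, 0.9]
opening: 0.006
```

```bash
python3 - <<'E'
from h import *
c=wcap('w3'); crop(c,120,0,400,280,2,'pics/w3c.png')
np.set_printoptions(precision=1,suppress=True)
print(toj(c["T"][:3,3]),(JR.T@c["T"][:3,:3]).round(3))
E
```

```text
12.65 [0.64183192 0.06895354 0.24808256] [ 0.42830689 -0.47195341  0.94219451] 0.005680437220615789
[[-9.730e-01  2.308e-01 -5.000e-04]
 [ 2.308e-01  9.730e-01  4.000e-04]
 [ 6.000e-04  3.000e-04 -1.000e+00]]
[ 29.4   1.  248.1] [[-1.  0. -0.]
 [ 0.  1.  0.]
 [ 0.  0. -1.]]
```

View pics/w3c.png

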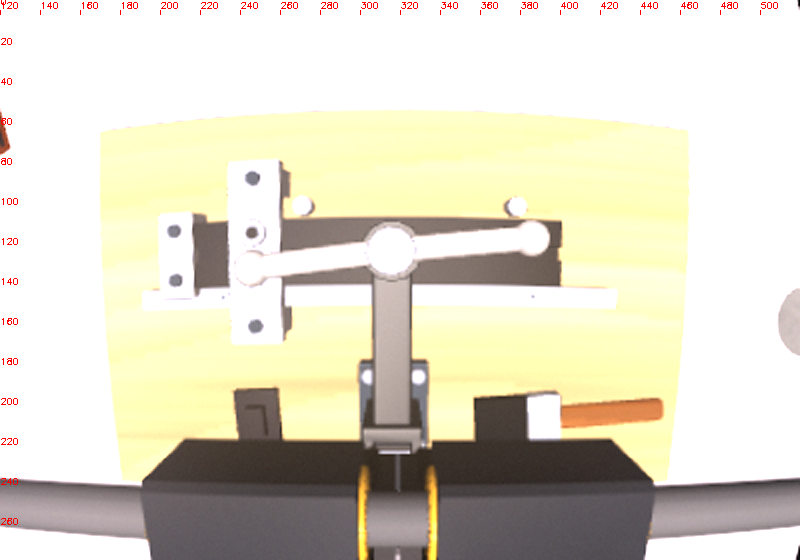

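```bash
python3 - <<'E'
from h import *
np.set_printoptions(precision=1,suppress=True)
c=load("w3.npz")
print("rail + end",toj(won(c,400.5,112,.048)),toj(won(c,400.5,142,.048)),"rail - end",toj(won(c,217.5,112,.048)),"stop",toj(won(c,216.5,110,.05)), toj(won(c,216.5,145,.05)))
a=load("w1.npz")
# hub & balls w1/w3
for p,q in[((290.7,97.3),(315,124.5)),((346.7,91.7),(387,119)),((237.3,105.3),(245.5,134))]: P,e=wtri(a,p,c,q);print(toj(P),e*1000)
E
```

```text
rail + end [-51.4  97.8  48. ] [-15.5  98.6  48. ] rail - end [ -52.7 -119.7   48. ] stop [ -55.1 -120.2   50. ] [ -12.9 -121.5   50. ]
[-35.2  -1.8 159.2] 0.1848632800098355
[-40.7  55.9 162.6] 0.22557511763279853
[-28.6 -57.7 163.9] 0.07095356023632723
```

Call:
move_arm([
  {"hand": 0,"x": 0.05,"y": -0.04,"z": 0.8,"wx": 0,"wy": 0,"wz": 0},
  {"hand": 0,"x": 0,"y": 0,"z": 1,"wx": 0,"wy": 0,"wz": 0},
  {"hand": 0,"x": 0,"y": 0,"z": 1,"wx": 0,"wy": 0,"wz": 0},
  {"hand": 0,"x": 0,"y": 0,"z": 0.6,"wx": 0,"wy": 0,"wz": 0},
  {"hand": 0,"x": 0,"y": 0,"z": 0.3,"wx": 0,"wy": 0,"wz": 0},
  {"hand": 0,"x": 0,"y": 0,"z": 0,"wx": 0,"wy": 0,"wz": 0},
])

```text
time_s: 13.3
position: [0.6401, 0.0686, 0.1546]
tcp_rot: [[-0.973, 0.23, -0.002], [0.23, 0.973, 0.0], [0.002, -0.0, -1.0]]
force: [-0.3, -0.7, 0.1]
opening: 0.008
```

```bash
python3 - <<'E'
from h import *
np.set_printoptions(precision=1,suppress=True)
from rig import bot,vision
s=bot.read_state(); print(toj(s["position"]),s["force"]@JR)
c=vision.capture("side"); crop(c,290,130,120,100,6,"pics/sd5.png")
E
```

```text
[ 27.8   0.3 154.6] [-0.1 -0.7  0.1]
```

View pics/sd5.png

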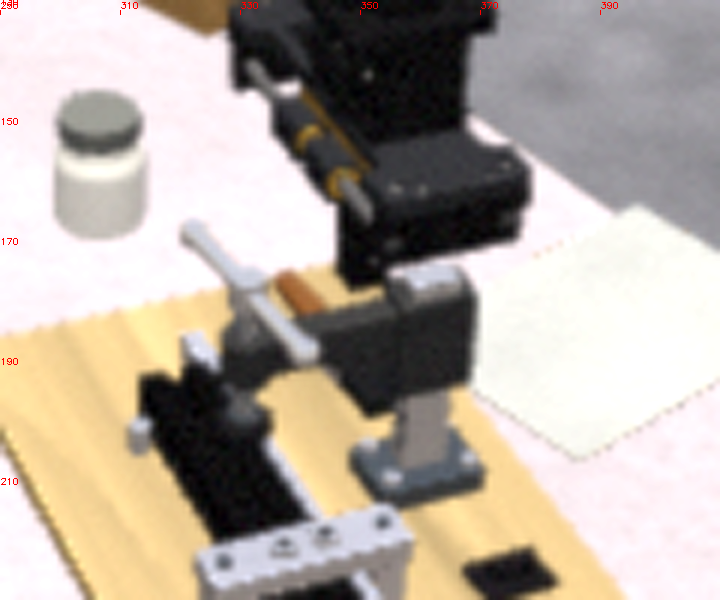

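Call:
move_arm([
  {"hand": 0,"x": 0,"y": 0,"z": 0.2,"wx": 0,"wy": 0,"wz": 0},
  {"hand": 0,"x": 0,"y": 0,"z": 0.2,"wx": 0,"wy": 0,"wz": 0},
  {"hand": 0,"x": 0,"y": 0,"z": 0.1,"wx": 0,"wy": 0,"wz": 0},
  {"hand": 0,"x": 0,"y": 0,"z": 0.1,"wx": 0,"wy": 0,"wz": 0},
  {"hand": 0,"x": 0,"y": 0,"z": 0.1,"wx": 0,"wy": 0,"wz": 0},
  {"hand": 0,"x": 0,"y": 0,"z": 0.1,"wx": 0,"wy": 0,"wz": 0},
])

```text
time_s: 13.95
position: [0.6409, 0.0675, 0.1363]
tcp_rot: [[-0.973, 0.231, 0.0], [0.231, 0.973, -0.0], [-0.0, -0.0, -1.0]]
force: [-3.0, -0.2, 6.4]
opening: 0.004
```

Call:
move_arm([
  {"hand": 0,"x": 0,"y": 0,"z": 0.1,"wx": 0,"wy": 0,"wz": 0},
  {"hand": 0,"x": 0,"y": 0,"z": 0.1,"wx": 0,"wy": 0,"wz": 0},
])

```text
time_s: 14.15
position: [0.6409, 0.0675, 0.1319]
tcp_rot: [[-0.973, 0.231, 0.001], [0.231, 0.973, -0.0], [-0.001, -0.0, -1.0]]
force: [-2.9, 0.5, 6.8]
opening: 0.004
```

Call:
move_arm([
  {"hand": 0,"x": 0,"y": 0,"z": 0.1,"wx": 0,"wy": 0,"wz": 0},
  {"hand": 0,"x": 0,"y": 0,"z": 0.1,"wx": 0,"wy": 0,"wz": 0},
])

```text
time_s: 14.35
position: [0.6409, 0.0675, 0.127]
tcp_rot: [[-0.973, 0.231, 0.001], [0.231, 0.973, -0.0], [-0.001, -0.0, -1.0]]
force: [-2.0, -0.3, 7.8]
opening: 0.004
```

Call:
move_arm([
  {"hand": 0,"x": 0,"y": 0,"z": 0.1,"wx": 0,"wy": 0,"wz": 0},
  {"hand": 0,"x": 0,"y": 0,"z": 0.1,"wx": 0,"wy": 0,"wz": 0},
  {"hand": 0,"x": 0,"y": 0,"z": 0.1,"wx": 0,"wy": 0,"wz": 0},
  {"hand": 0,"x": 0,"y": 0,"z": 0.1,"wx": 0,"wy": 0,"wz": 0},
  {"hand": 0,"x": 0,"y": 0,"z": 0.1,"wx": 0,"wy": 0,"wz": 0},
])

```text
time_s: 14.85
position: [0.6409, 0.0675, 0.1145]
tcp_rot: [[-0.973, 0.231, 0.001], [0.231, 0.973, -0.0], [-0.001, -0.0, -1.0]]
force: [-1.8, -0.6, 6.4]
opening: 0.002
```

```bash
python3 - <<'E'
from h import *
np.set_printoptions(precision=1,suppress=True)
from rig import bot,vision
s=bot.read_state(); print(toj(s["position"]),s["force"]@JR)
c=vision.capture("side"); crop(c,290,130,120,100,6,"pics/sd6.png")
E
```

```text
[ 28.8  -0.6 114.5] [-1.6 -1.   6.4]
```

View pics/sd6.png

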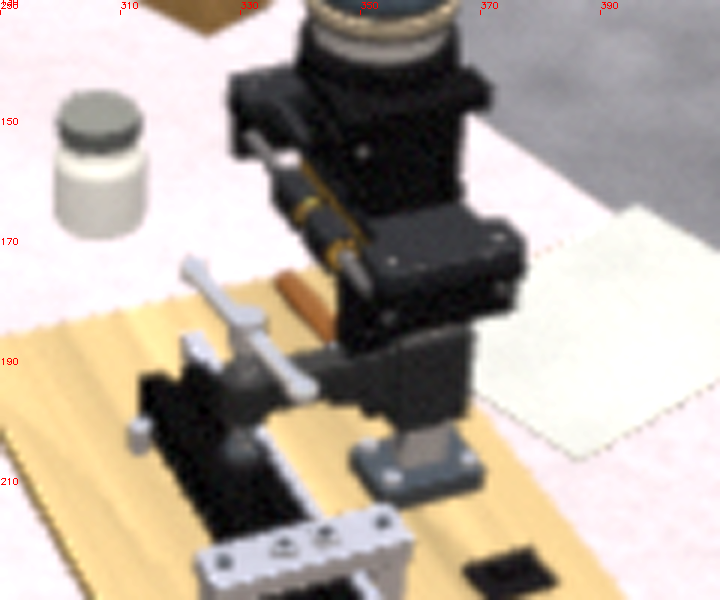

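Call:
move_arm([
  {"hand": 0,"x": 0,"y": 0,"z": 0.06,"wx": 0,"wy": 0,"wz": 0},
  {"hand": 0,"x": 0,"y": 0,"z": 0.06,"wx": 0,"wy": 0,"wz": 0},
  {"hand": 0,"x": 0,"y": 0,"z": 0.06,"wx": 0,"wy": 0,"wz": 0},
])

```text
time_s: 15.2
position: [0.6409, 0.0675, 0.11]
tcp_rot: [[-0.973, 0.231, 0.001], [0.231, 0.973, -0.0], [-0.001, -0.0, -1.0]]
force: [-2.4, -0.0, 7.9]
opening: 0.002
```

Call:
move_arm([
  {"hand": 0,"x": 0,"y": 0,"z": 0.06,"wx": 0,"wy": 0,"wz": 0},
  {"hand": 0,"x": 0,"y": 0,"z": 0.06,"wx": 0,"wy": 0,"wz": 0},
])

```text
time_s: 15.4
position: [0.6409, 0.0675, 0.107]
tcp_rot: [[-0.973, 0.231, 0.001], [0.231, 0.973, -0.0], [-0.001, -0.0, -1.0]]
force: [-2.6, -0.7, 7.4]
opening: 0.006
```

Call:
move_arm([
  {"hand": 0,"x": 0,"y": 0,"z": 0.06,"wx": 0,"wy": 0,"wz": 0},
  {"hand": 0,"x": 0,"y": 0,"z": 0.06,"wx": 0,"wy": 0,"wz": 0},
])

```text
time_s: 15.6
position: [0.6411, 0.0675, 0.105]
tcp_rot: [[-0.973, 0.231, 0.001], [0.231, 0.973, -0.0], [-0.001, -0.0, -1.0]]
force: [-6.2, 0.6, 19.3]
opening: 0.006
```

Call:
move_arm([
  {"hand": 0,"x": 0,"y": 0,"z": 0.02,"wx": 0,"wy": 0,"wz": 0},
  {"hand": 0,"x": 0,"y": 0,"z": 0,"wx": 0,"wy": 0,"wz": 0},
  {"hand": 0,"x": 0,"y": 0,"z": 0,"wx": 0,"wy": 0,"wz": 0},
])

```text
time_s: 15.9
position: [0.6411, 0.0675, 0.1051]
tcp_rot: [[-0.973, 0.231, 0.001], [0.231, 0.973, -0.0], [-0.001, -0.0, -1.0]]
force: [-4.8, -0.9, 14.9]
opening: 0.007
```

```bash
python3 - <<'E'
from h import *
np.set_printoptions(precision=1,suppress=True)
from rig import bot,vision
s=bot.read_state(); print(toj(s["position"]),s["force"]@JR)
c=vision.capture("side"); crop(c,290,150,120,80,6,"pics/sd7.png")
E
```

```text
[ 29.   -0.6 105.1] [-4.4 -1.9 14.9]
```

View pics/sd7.png

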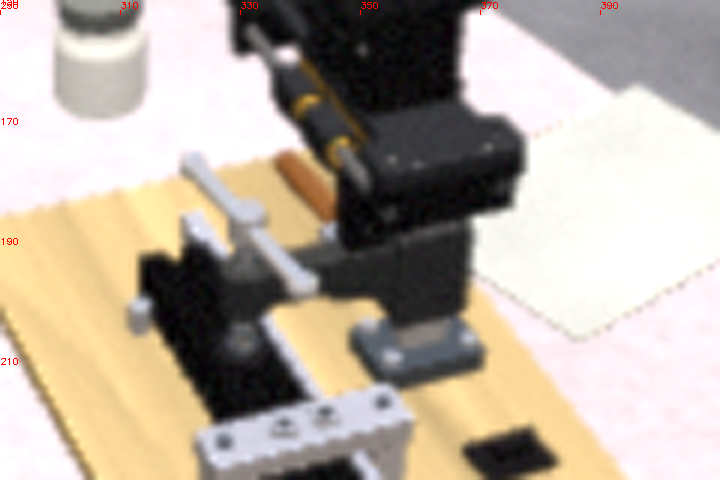

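Call:
move_arm([
  {"hand": 0,"x": 0,"y": 0,"z": 0.05,"wx": 0,"wy": 0,"wz": 0},
  {"hand": 0,"x": 0,"y": 0,"z": 0,"wx": 0,"wy": 0,"wz": 0},
])

```text
time_s: 16.15
position: [0.6411, 0.0675, 0.1049]
tcp_rot: [[-0.973, 0.231, 0.002], [0.231, 0.973, -0.001], [-0.002, -0.0, -1.0]]
force: [-5.4, 0.2, 20.0]
opening: 0.002
```

Call:
move_arm([
  {"hand": 0,"x": 0,"y": 0,"z": -0.5,"wx": 0,"wy": 0,"wz": 0},
  {"hand": 0,"x": 0,"y": 0,"z": -1,"wx": 0,"wy": 0,"wz": 0},
  {"hand": 0,"x": 0,"y": 0,"z": -1,"wx": 0,"wy": 0,"wz": 0},
  {"hand": 0,"x": 0.45,"y": -0.7,"z": -0.3,"wx": 0,"wy": 0,"wz": 0},
  {"hand": 0,"x": 0.45,"y": -0.7,"z": 0,"wx": 0,"wy": 0,"wz": 0},
  {"hand": 0,"x": 0.45,"y": -0.7,"z": 0,"wx": 0,"wy": 0,"wz": 0},
  {"hand": 0,"x": 0,"y": -0.2,"z": 0,"wx": 0,"wy": 0,"wz": 0},
  {"hand": 0,"x": 0,"y": 0,"z": 0,"wx": 0,"wy": 0,"wz": 0},
])

```text
time_s: 16.95
position: [0.5952, 0.0188, 0.171]
tcp_rot: [[-0.973, 0.232, 0.001], [0.232, 0.973, 0.0], [-0.001, 0.0, -1.0]]
force: [0.4, -0.2, 0.6]
opening: 0.004
```

```bash
python3 - <<'E'
from h import *
c=wcap('w4'); crop(c,190,60,260,190,3,'pics/w4c.png')
np.set_printoptions(precision=1,suppress=True)
print(toj(c["T"][:3,3]))
from rig import vision
c=vision.capture("side"); crop(c,290,150,120,80,6,"pics/sd8.png"); np.savez("side8.npz",**c)
c=vision.capture("scene"); crop(c,285,185,100,80,6,"pics/sc8.png"); np.savez("scene8.npz",**c)
E
```

```text
16.95 [0.59519848 0.01884192 0.17099351] [ 0.37257361 -0.1991629   0.64754103] 0.004446821871721876
[[-9.726e-01  2.323e-01  1.000e-03]
 [ 2.323e-01  9.726e-01  1.000e-04]
 [-1.000e-03  3.000e-04 -1.000e+00]]
[ -4.5 -58.5 171. ]
```

View pics/w4c.png

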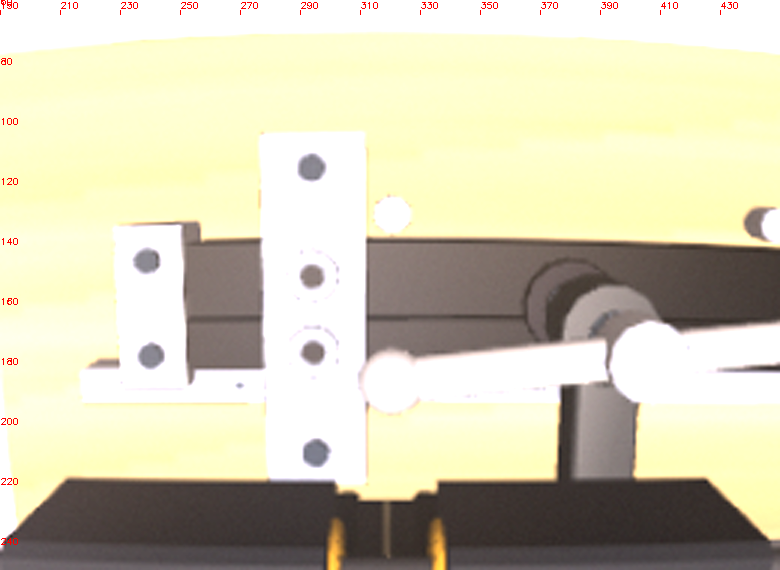

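View pics/sd8.png

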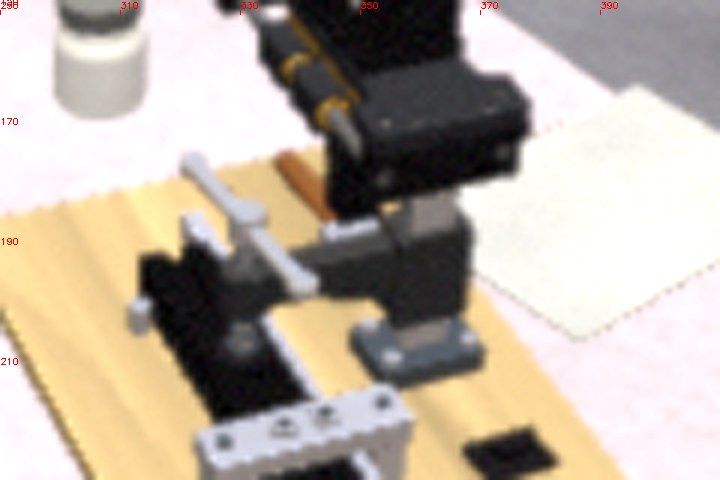

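View pics/sc8.png

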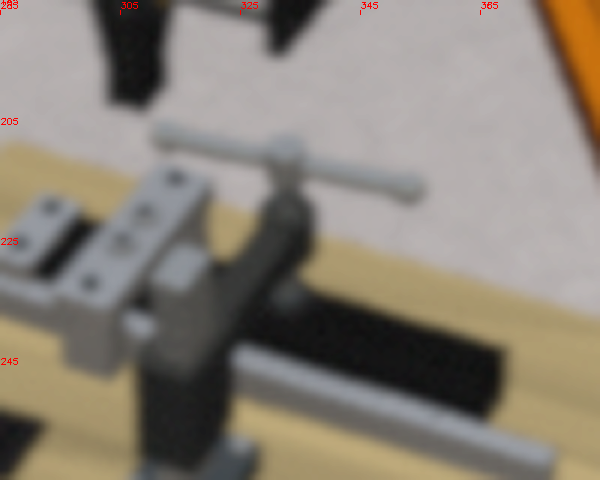

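```bash
python3 - <<'E'
from h import *
np.set_printoptions(precision=1,suppress=True)
c=load("w4.npz");d=load("side8.npz");s=load("scene8.npz")
for h in(.129,.133,.137): print(h,"ball-",toj(won(c,320.3,186.7,h)),"hub",toj(won(c,406.7,179,h)))
for p,q in[((312.8,207.3),(340.3,197.3)),((332.8,210.5),(331.3,185.0)),((353.2,216),(322,176.7))]: P,e=tri(s,p,d,q); print(toj(P),e*1000)
E
```

```text
0.129 ball- [-27.8 -57.4 129. ] hub [-33.3   2.  129. ]
0.133 ball- [-28.7 -57.4 133. ] hub [-34.1   0.8 133. ]
0.137 ball- [-29.5 -57.4 137. ] hub [-34.8  -0.4 137. ]
[-27.8 -56.5 131.4] 4.824238947079464
[-31.8   0.6 137. ] 4.2967193941982895
[-39.1  55.6 132.3] 3.9275879609997664
```

Call:
move_arm([
  {"hand": 0,"x": 0,"y": 0.16,"z": 0.5,"wx": 0,"wy": 0,"wz": -6.2},
  {"hand": 0,"x": 0,"y": 0,"z": 0.7,"wx": 0,"wy": 0,"wz": 0},
  {"hand": 0,"x": 0,"y": 0,"z": 0.5,"wx": 0,"wy": 0,"wz": 0},
  {"hand": 0,"x": 0,"y": 0,"z": 0.26,"wx": 0,"wy": 0,"wz": 0},
  {"hand": 0,"x": 0,"y": 0,"z": 0,"wx": 0,"wy": 0,"wz": 0},
  {"hand": 0,"x": 0,"y": 0,"z": 0,"wx": 0,"wy": 0,"wz": 0},
])

```text
time_s: 17.7
position: [0.596, 0.0234, 0.1219]
tcp_rot: [[-0.992, 0.124, 0.0], [0.124, 0.992, -0.0], [-0.0, 0.0, -1.0]]
force: [-0.0, -0.2, -0.7]
opening: 0.007
```

```bash
cat > rd.py <<'E'
from h import *
from rig import bot,vision
np.set_printoptions(precision=2,suppress=True)
import sys
A=np.array([-34.6,-1.]); F0=np.load("f0.npy") if len(sys.argv)<2 else np.zeros(3)
Fs=[]; 
for i in range(int(sys.argv[1]) if len(sys.argv)>1 else 3):
    s=bot.read_state(); Fs.append(s["force"]); vision.capture("side")
F=np.mean(Fs,0); 
if len(sys.argv)>1: np.save("f0.npy",F)
p=toj(s["position"]); R=JR.T@s["tcp_rot"]; tx=R[:2,0]; ty=R[:2,1]
f=(F-F0)@JR; ft=-f[:2]@tx; c=p[:2]+10*tx  # contact ~ on face
rel=A-p[:2]; th=np.degrees(np.arctan2(tx[1],-tx[0]))
print("t",s["time_s"],"tcp jig",p,"tool theta",th,"axis in tool",rel@tx,rel@ty)
fr=-f[:2]@ty
# moment cw about axis from tool force (-f) at ball contact: r=56 along -ty; cw positive
print("raw F jig",F@JR,"Ft on ball",ft,"radial",fr,"T@56",ft*.056, "rail N est",ft*.056/.006,"fz",f[2])
E
python3 rd.py 6
```

```text
t 17.95 tcp jig [ -4.65 -54.01 122.46] tool theta -6.142285024712832 axis in tool 24.102131803066264 55.90877639398024
raw F jig [0.39 0.   0.14] Ft on ball 0.3916935048519573 radial 0.04103646720204829 T@56 0.02193483627170961 rail N est 3.6558060452849346 fz 0.13796588918603278
```

Call:
move_arm([
  {"hand": 0,"x": 0.16,"y": 0,"z": 0,"wx": 0,"wy": 0,"wz": 0},
  {"hand": 0,"x": 0.1,"y": 0,"z": 0,"wx": 0,"wy": 0,"wz": 0},
  {"hand": 0,"x": 0.158,"y": -0.043,"z": 0,"wx": 0,"wy": 0,"wz": 4},
  {"hand": 0,"x": 0.158,"y": -0.043,"z": 0,"wx": 0,"wy": 0,"wz": 4},
  {"hand": 0,"x": 0.158,"y": -0.043,"z": 0,"wx": 0,"wy": 0,"wz": 4},
])

```text
time_s: 18.5
position: [0.5778, 0.0231, 0.1221]
tcp_rot: [[-0.944, 0.331, 0.003], [0.331, 0.944, -0.0], [-0.003, 0.001, -1.0]]
force: [2.9, 0.8, -1.7]
opening: 0.008
```

```bash
python3 rd.py; python3 - <<'E'
from h import *
from rig import vision
c=vision.capture("side"); crop(c,290,130,120,100,6,"pics/sd9.png")
E
```

```text
t 18.6 tcp jig [-23.15 -58.32 122.03] tool theta 5.856245864378539 axis in tool 17.23862127244308 55.85049060680929
raw F jig [ 1.82  0.74 -1.  ] Ft on ball 1.346632797714656 radial -0.8823797354467063 T@56 0.07541143667202073 rail N est 12.568572778670122 fz -1.1391529558745965
```

View pics/sd9.png

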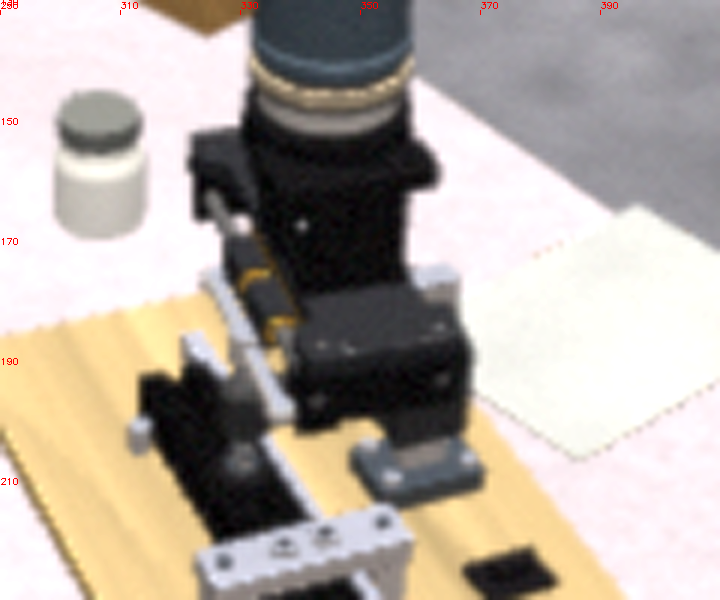

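Call:
move_arm([
  {"hand": 0,"x": 0.158,"y": -0.043,"z": 0,"wx": 0,"wy": 0,"wz": 4},
  {"hand": 0,"x": 0.158,"y": -0.043,"z": 0,"wx": 0,"wy": 0,"wz": 4},
  {"hand": 0,"x": 0.158,"y": -0.043,"z": 0,"wx": 0,"wy": 0,"wz": 4},
  {"hand": 0,"x": 0.158,"y": -0.043,"z": 0,"wx": 0,"wy": 0,"wz": 4},
])

```text
time_s: 19.1
position: [0.5622, 0.0257, 0.1221]
tcp_rot: [[-0.817, 0.577, 0.003], [0.577, 0.817, -0.001], [-0.003, 0.001, -1.0]]
force: [2.8, -0.2, -0.8]
opening: 0.001
```

```bash
python3 rd.py
```

```text
t 19.2 tcp jig [-38.92 -59.24 122.1 ] tool theta 21.787389527041817 axis in tool 17.60799741269813 55.681312444703586
raw F jig [ 2.05  0.26 -0.39] Ft on ball 1.4431460947305663 radial -0.8507395262430032 T@56 0.08081618130491172 rail N est 13.46936355081862 fz -0.5270485119149436
```

Call:
move_arm([
  {"hand": 0,"x": 0.158,"y": -0.043,"z": 0,"wx": 0,"wy": 0,"wz": 4},
  {"hand": 0,"x": 0.158,"y": -0.043,"z": 0,"wx": 0,"wy": 0,"wz": 4},
  {"hand": 0,"x": 0.158,"y": -0.043,"z": 0,"wx": 0,"wy": 0,"wz": 4},
  {"hand": 0,"x": 0.158,"y": -0.043,"z": 0,"wx": 0,"wy": 0,"wz": 4},
])

```text
time_s: 19.65
position: [0.5477, 0.0326, 0.1222]
tcp_rot: [[-0.627, 0.779, 0.003], [0.779, 0.627, -0.001], [-0.003, 0.002, -1.0]]
force: [2.8, -0.9, 0.8]
opening: 0.007
```

```bash
python3 rd.py
```

```text
t 19.75 tcp jig [-54.53 -55.7  122.16] tool theta 37.73741990248547 axis in tool 17.71537458968409 55.45473012288393
raw F jig [ 3.01 -0.07  0.53] Ft on ball 2.110377819242907 radial -1.5490553508070506 T@56 0.11818115787760279 rail N est 19.696859646267132 fz 0.39695516968452915
```

Call:
move_arm([
  {"hand": 0,"x": 0.158,"y": -0.043,"z": 0,"wx": 0,"wy": 0,"wz": 4},
  {"hand": 0,"x": 0.158,"y": -0.043,"z": 0,"wx": 0,"wy": 0,"wz": 4},
  {"hand": 0,"x": 0.158,"y": -0.043,"z": 0,"wx": 0,"wy": 0,"wz": 4},
  {"hand": 0,"x": 0.158,"y": -0.043,"z": 0,"wx": 0,"wy": 0,"wz": 4},
  {"hand": 0,"x": 0.158,"y": -0.043,"z": 0,"wx": 0,"wy": 0,"wz": 4},
  {"hand": 0,"x": 0.158,"y": -0.043,"z": 0,"wx": 0,"wy": 0,"wz": 4},
])

```text
time_s: 20.4
position: [0.5307, 0.0498, 0.1223]
tcp_rot: [[-0.256, 0.967, 0.003], [0.967, 0.256, -0.002], [-0.002, 0.002, -1.0]]
force: [2.4, -3.6, 1.8]
opening: 0.007
```

```bash
python3 rd.py;  python3 - <<'E'
from h import *
from rig import vision
c=vision.capture("side"); crop(c,290,130,120,100,6,"pics/sd10.png")
E
```

```text
t 20.5 tcp jig [-74.8  -42.81 122.26] tool theta 61.69666946973033 axis in tool 17.748462456114567 55.213669933286035
raw F jig [ 3.13 -2.15  1.34] Ft on ball 3.1930125306432613 radial -1.3871050122851194 T@56 0.17880870171602264 rail N est 29.801450286003774 fz 1.200974023684689
```

View pics/sd10.png

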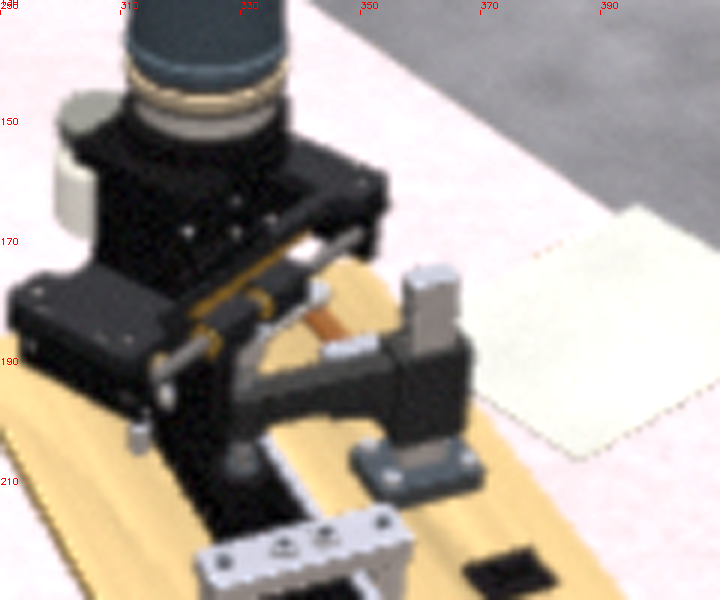

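Call:
move_arm([
  {"hand": 0,"x": 0.158,"y": -0.043,"z": 0,"wx": 0,"wy": 0,"wz": 4},
  {"hand": 0,"x": 0.158,"y": -0.043,"z": 0,"wx": 0,"wy": 0,"wz": 4},
  {"hand": 0,"x": 0.158,"y": -0.043,"z": 0,"wx": 0,"wy": 0,"wz": 4},
  {"hand": 0,"x": 0.158,"y": -0.043,"z": 0,"wx": 0,"wy": 0,"wz": 4},
  {"hand": 0,"x": 0.158,"y": -0.043,"z": 0,"wx": 0,"wy": 0,"wz": 4},
  {"hand": 0,"x": 0.158,"y": -0.043,"z": 0,"wx": 0,"wy": 0,"wz": 4},
])

```text
time_s: 21.2
position: [0.5215, 0.0726, 0.1221]
tcp_rot: [[0.159, 0.987, 0.001], [0.987, -0.159, -0.002], [-0.002, 0.001, -1.0]]
force: [2.2, -4.6, 1.6]
opening: 0.005
```

```bash
python3 rd.py
```

```text
t 21.3 tcp jig [-89.07 -22.69 121.96] tool theta 85.71722572577848 axis in tool 17.565230304700307 55.93431542776431
raw F jig [ 3.45 -3.63  1.97] Ft on ball 3.8485635466634456 radial -2.7803521196215826 T@56 0.21551955861315295 rail N est 35.91992643552549 fz 1.8330727351581313
```

Call:
move_arm([
  {"hand": 0,"x": 0.158,"y": -0.043,"z": 0,"wx": 0,"wy": 0,"wz": 4},
  {"hand": 0,"x": 0.158,"y": -0.043,"z": 0,"wx": 0,"wy": 0,"wz": 4},
  {"hand": 0,"x": 0.158,"y": -0.043,"z": 0,"wx": 0,"wy": 0,"wz": 4},
  {"hand": 0,"x": 0.158,"y": -0.043,"z": 0,"wx": 0,"wy": 0,"wz": 4},
])

```text
time_s: 21.75
position: [0.5207, 0.0888, 0.1219]
tcp_rot: [[0.425, 0.905, -0.001], [0.905, -0.425, -0.002], [-0.002, 0.0, -1.0]]
force: [1.2, -6.6, 1.9]
opening: 0.007
```

```bash
python3 rd.py
```

```text
t 21.85 tcp jig [-93.39  -7.06 121.76] tool theta 101.73833611751631 axis in tool 17.89491062400571 56.329443106487865
raw F jig [ 2.46 -4.81  2.12] Ft on ball 4.290415095000655 radial -3.004369661943832 T@56 0.24026324532003668 rail N est 40.04387422000611 fz 1.9780648090146964
```

Call:
move_arm([
  {"hand": 0,"x": 0.079,"y": -0.023,"z": 0,"wx": 0,"wy": 0,"wz": 2},
])

```text
time_s: 22.0
position: [0.5206, 0.0909, 0.1217]
tcp_rot: [[0.455, 0.891, -0.002], [0.891, -0.455, -0.002], [-0.002, -0.001, -1.0]]
force: [1.3, -6.5, 2.8]
opening: 0.006
```

Call:
move_arm([
  {"hand": 0,"x": 0.079,"y": -0.023,"z": 0,"wx": 0,"wy": 0,"wz": 2},
])

```text
time_s: 22.1
position: [0.5209, 0.0929, 0.1217]
tcp_rot: [[0.486, 0.874, -0.002], [0.874, -0.486, -0.002], [-0.002, -0.001, -1.0]]
force: [1.3, -6.4, 2.0]
opening: 0.005
```

Call:
move_arm([
  {"hand": 0,"x": 0.079,"y": -0.023,"z": 0,"wx": 0,"wy": 0,"wz": 2},
])

```text
time_s: 22.2
position: [0.5213, 0.0948, 0.1217]
tcp_rot: [[0.516, 0.857, -0.002], [0.857, -0.516, -0.002], [-0.003, -0.001, -1.0]]
force: [0.7, -7.6, 2.3]
opening: 0.007
```

Call:
move_arm([
  {"hand": 0,"x": 0.079,"y": -0.023,"z": 0,"wx": 0,"wy": 0,"wz": 2},
])

```text
time_s: 22.3
position: [0.5217, 0.0968, 0.1217]
tcp_rot: [[0.546, 0.838, -0.002], [0.838, -0.546, -0.002], [-0.003, -0.001, -1.0]]
force: [0.6, -6.0, 2.5]
opening: 0.005
```

Call:
move_arm([
  {"hand": 0,"x": 0.079,"y": -0.023,"z": 0,"wx": 0,"wy": 0,"wz": 2},
])

```text
time_s: 22.4
position: [0.5223, 0.0987, 0.1217]
tcp_rot: [[0.575, 0.818, -0.002], [0.818, -0.575, -0.002], [-0.003, -0.001, -1.0]]
force: [0.8, -6.4, 2.5]
opening: 0.006
```

```bash
python3 rd.py
```

```text
t 22.5 tcp jig [-93.77   2.68 121.71] tool theta 111.71558873823692 axis in tool 18.471910238733827 56.33521373727789
raw F jig [ 2.17 -6.34  2.69] Ft on ball 5.2288952706159915 radial -3.9956437940384157 T@56 0.2928181351544955 rail N est 48.80302252574925 fz 2.5494124299691645
```

Call:
move_arm([
  {"hand": 0,"x": 0.079,"y": -0.023,"z": 0,"wx": 0,"wy": 0,"wz": 2},
  {"hand": 0,"x": 0.079,"y": -0.023,"z": 0,"wx": 0,"wy": 0,"wz": 2},
  {"hand": 0,"x": 0.079,"y": -0.023,"z": 0,"wx": 0,"wy": 0,"wz": 2},
  {"hand": 0,"x": 0.079,"y": -0.023,"z": 0,"wx": 0,"wy": 0,"wz": 2},
  {"hand": 0,"x": 0.079,"y": -0.023,"z": 0,"wx": 0,"wy": 0,"wz": 2},
])

```text
time_s: 23.05
position: [0.5255, 0.1079, 0.1216]
tcp_rot: [[0.708, 0.706, -0.004], [0.706, -0.708, -0.002], [-0.005, -0.001, -1.0]]
force: [-1.5, -7.3, 3.5]
opening: 0.005
```

Call:
move_arm([
  {"hand": 0,"x": 0.079,"y": -0.023,"z": 0,"wx": 0,"wy": 0,"wz": 2},
])

```text
time_s: 23.15
position: [0.5264, 0.1097, 0.1215]
tcp_rot: [[0.732, 0.681, -0.004], [0.681, -0.732, -0.003], [-0.005, -0.001, -1.0]]
force: [-0.6, -7.5, 3.7]
opening: 0.006
```

Call:
move_arm([
  {"hand": 0,"x": 0.079,"y": -0.023,"z": 0,"wx": 0,"wy": 0,"wz": 2},
])

```text
time_s: 23.25
position: [0.5272, 0.1114, 0.1215]
tcp_rot: [[0.755, 0.655, -0.005], [0.655, -0.755, -0.003], [-0.006, -0.001, -1.0]]
force: [-1.3, -7.7, 3.4]
opening: 0.004
```

Call:
move_arm([
  {"hand": 0,"x": 0.079,"y": -0.023,"z": 0,"wx": 0,"wy": 0,"wz": 2},
])

```text
time_s: 23.35
position: [0.5281, 0.1131, 0.1215]
tcp_rot: [[0.778, 0.629, -0.005], [0.629, -0.778, -0.003], [-0.006, -0.001, -1.0]]
force: [-1.6, -8.7, 4.6]
opening: 0.003
```

Call:
move_arm([
  {"hand": 0,"x": 0.079,"y": -0.023,"z": 0,"wx": 0,"wy": 0,"wz": 2},
])

```text
time_s: 23.45
position: [0.5291, 0.1148, 0.1214]
tcp_rot: [[0.799, 0.601, -0.006], [0.601, -0.799, -0.003], [-0.006, -0.001, -1.0]]
force: [-1.2, -7.5, 2.8]
opening: 0.006
```

```bash
python3 rd.py
```

```text
t 23.55 tcp jig [-90.84  19.9  121.4 ] tool theta 129.71064629738692 axis in tool 19.850864868541166 56.61549041047511
raw F jig [ 0.03 -7.71  3.02] Ft on ball 6.164686783597197 radial -4.640671519688112 T@56 0.345222459881443 rail N est 57.53707664690717 fz 2.881919944033697
```

Call:
move_arm([
  {"hand": 0,"x": 0.079,"y": -0.023,"z": 0,"wx": 0,"wy": 0,"wz": 2},
])

```text
time_s: 23.7
position: [0.5299, 0.1163, 0.1213]
tcp_rot: [[0.819, 0.573, -0.007], [0.573, -0.819, -0.003], [-0.007, -0.002, -1.0]]
force: [-1.9, -7.9, 3.9]
opening: 0.006
```

Call:
move_arm([
  {"hand": 0,"x": 0.079,"y": -0.023,"z": 0,"wx": 0,"wy": 0,"wz": 2},
])

```text
time_s: 23.8
position: [0.5311, 0.1179, 0.1213]
tcp_rot: [[0.839, 0.544, -0.007], [0.544, -0.839, -0.003], [-0.008, -0.001, -1.0]]
force: [-2.5, -7.8, 3.5]
opening: 0.005
```

Call:
move_arm([
  {"hand": 0,"x": 0.079,"y": -0.023,"z": 0,"wx": 0,"wy": 0,"wz": 2},
])

```text
time_s: 23.9
position: [0.5322, 0.1195, 0.1213]
tcp_rot: [[0.858, 0.514, -0.008], [0.514, -0.858, -0.003], [-0.008, -0.001, -1.0]]
force: [-2.3, -7.6, 4.2]
opening: 0.003
```

Call:
move_arm([
  {"hand": 0,"x": 0.079,"y": -0.023,"z": 0,"wx": 0,"wy": 0,"wz": 2},
])

```text
time_s: 24.0
position: [0.5334, 0.121, 0.1213]
tcp_rot: [[0.875, 0.484, -0.008], [0.484, -0.875, -0.003], [-0.008, -0.001, -1.0]]
force: [-2.6, -7.4, 4.9]
opening: 0.003
```

Call:
move_arm([
  {"hand": 0,"x": 0.079,"y": -0.023,"z": 0,"wx": 0,"wy": 0,"wz": 2},
])

```text
time_s: 24.1
position: [0.5345, 0.1225, 0.1212]
tcp_rot: [[0.891, 0.453, -0.009], [0.453, -0.891, -0.003], [-0.009, -0.001, -1.0]]
force: [-3.3, -7.7, 4.9]
opening: -0.0
```

```bash
python3 rd.py
```

```text
t 24.2 tcp jig [-87.24  28.71 121.17] tool theta 139.70746003419683 axis in tool 20.93869313594128 56.70118118759163
raw F jig [-1.55 -7.58  4.75] Ft on ball 6.384967754540534 radial -4.519647437527624 T@56 0.3575581942542699 rail N est 59.593032375711644 fz 4.614932509552506
```

Call:
move_arm([
  {"hand": 0,"x": 0.079,"y": -0.023,"z": 0,"wx": 0,"wy": 0,"wz": 2},
])

```text
time_s: 24.35
position: [0.5357, 0.124, 0.1211]
tcp_rot: [[0.906, 0.422, -0.009], [0.422, -0.907, -0.003], [-0.009, -0.002, -1.0]]
force: [-2.8, -8.0, 5.0]
opening: 0.008
```

Call:
move_arm([
  {"hand": 0,"x": 0.079,"y": -0.023,"z": 0,"wx": 0,"wy": 0,"wz": 2},
])

```text
time_s: 24.45
position: [0.5372, 0.1254, 0.1211]
tcp_rot: [[0.921, 0.39, -0.01], [0.39, -0.921, -0.003], [-0.01, -0.001, -1.0]]
force: [-3.5, -6.3, 5.4]
opening: 0.005
```

Call:
move_arm([
  {"hand": 0,"x": 0.079,"y": -0.023,"z": 0,"wx": 0,"wy": 0,"wz": 2},
])

```text
time_s: 24.55
position: [0.5385, 0.1268, 0.121]
tcp_rot: [[0.934, 0.357, -0.01], [0.357, -0.934, -0.002], [-0.01, -0.001, -1.0]]
force: [-3.7, -6.7, 5.8]
opening: 0.005
```

```bash
python3 rd.py
```

```text
t 24.65 tcp jig [-84.29  33.8  121.01] tool theta 145.71396819525182 axis in tool 21.453212366375453 56.74277735192379
raw F jig [-1.67 -7.17  4.59] Ft on ball 5.7467356965312195 radial -4.759840159276795 T@56 0.3218171990057483 rail N est 53.63619983429138 fz 4.452934991363276
```

Call:
move_arm([
  {"hand": 0,"x": -0.3,"y": 0,"z": 0,"wx": 0,"wy": 0,"wz": 0},
  {"hand": 0,"x": -0.3,"y": 0,"z": 0,"wx": 0,"wy": 0,"wz": 0},
  {"hand": 0,"x": 0,"y": 0,"z": 0,"wx": 0,"wy": 0,"wz": 0},
  {"hand": 0,"x": 0,"y": 0,"z": 0,"wx": 0,"wy": 0,"wz": 0},
])

```text
time_s: 25.1
position: [0.5283, 0.1232, 0.1216]
tcp_rot: [[0.934, 0.356, -0.001], [0.356, -0.934, 0.001], [-0.001, -0.001, -1.0]]
force: [0.1, -0.1, -0.1]
opening: 0.006
```

```bash
cp f0.npy f0a.npy; python3 rd.py 8;  python3 - <<'E'
from h import *
from rig import vision
c=vision.capture("side"); crop(c,290,130,120,100,6,"pics/sd11.png")
c=wcap('w5'); crop(c,120,20,400,280,2,'pics/w5c.png')
E
```

```text
t 25.45 tcp jig [-92.84  27.69 121.77] tool theta 145.84053973448854 axis in tool 32.08412670140011 56.44737214640156
raw F jig [0.2  0.06 0.11] Ft on ball -0.2007642887486323 radial -0.06400590244441184 T@56 -0.01124280016992341 rail N est -1.8738000283205682 fz 0.11400799189681948
25.55 [0.52894635 0.1229546  0.12180578] [-0.03451275  0.2407697  -0.58211264] 0.006731448107496879
[[ 9.345e-01  3.560e-01  1.000e-04]
 [ 3.560e-01 -9.345e-01  0.000e+00]
 [ 1.000e-04 -0.000e+00 -1.000e+00]]
```

View pics/sd11.png

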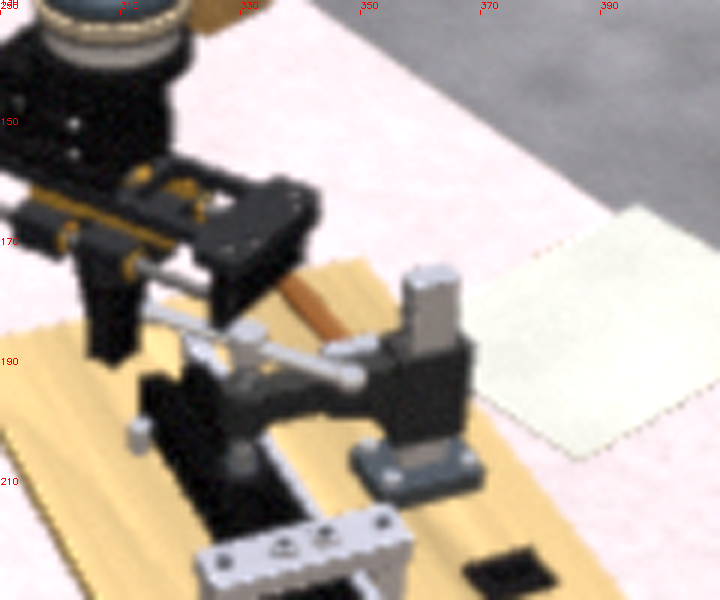

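View pics/w5c.png

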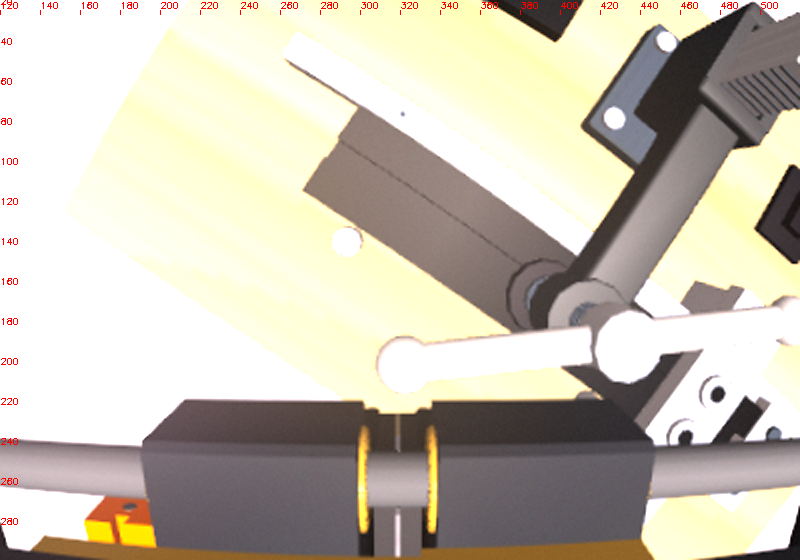

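```bash
python3 - <<'E'
from h import *
np.set_printoptions(precision=1,suppress=True)
c=load("w5.npz")
b=toj(won(c,321.5,202.5,.130)); h=toj(won(c,433.5,192.5,.130)); print(b,h); d=b[:2]-[-34.6,-1]; print(np.hypot(*d),np.degrees(np.arctan2(-d[0],-d[1]))); d=b[:2]-h[:2]; print(np.hypot(*d),np.degrees(np.arctan2(-d[0],-d[1])))
E
```

```text
[-71.2  40.3 130. ] [-33.1  -6.1 130. ]
55.15536218956012 138.45378338896143
59.99481038760116 140.62863697416023
```

Call:
move_arm([
  {"hand": 0,"x": 0,"y": 0,"z": 0,"wx": 0,"wy": 0,"wz": -5.8},
  {"hand": 0,"x": 0,"y": 0.136,"z": 0,"wx": 0,"wy": 0,"wz": 0},
  {"hand": 0,"x": 0.2,"y": 0,"z": 0,"wx": 0,"wy": 0,"wz": 0},
  {"hand": 0,"x": 0.12,"y": 0,"z": 0,"wx": 0,"wy": 0,"wz": 0},
  {"hand": 0,"x": 0.04,"y": 0,"z": 0,"wx": 0,"wy": 0,"wz": 0},
])

```text
time_s: 26.1
position: [0.5391, 0.124, 0.1218]
tcp_rot: [[0.894, 0.448, 0.001], [0.448, -0.894, -0.0], [0.001, 0.0, -1.0]]
force: [-0.3, -0.9, 0.2]
opening: 0.002
```

```bash
python3 rd.py
```

```text
t 26.2 tcp jig [-83.71  30.88 121.77] tool theta 140.06810827618918 axis in tool 17.1921232366105 55.968655416534794
raw F jig [-0.09 -0.41  0.24] Ft on ball 0.5288485285132598 radial -0.17514423340961816 T@56 0.02961551759674255 rail N est 4.935919599457091 fz 0.12427210661279162
```

Call:
move_arm([
  {"hand": 0,"x": 0.04,"y": 0,"z": 0,"wx": 0,"wy": 0,"wz": 0},
])

```text
time_s: 26.35
position: [0.5389, 0.1244, 0.1217]
tcp_rot: [[0.894, 0.448, -0.001], [0.448, -0.894, -0.0], [-0.001, -0.0, -1.0]]
force: [-0.9, -0.1, 0.6]
opening: 0.006
```

Call:
move_arm([
  {"hand": 0,"x": 0.04,"y": 0,"z": 0,"wx": 0,"wy": 0,"wz": 0},
])

```text
time_s: 26.45
position: [0.5391, 0.1246, 0.1216]
tcp_rot: [[0.894, 0.449, -0.002], [0.449, -0.894, -0.001], [-0.002, -0.001, -1.0]]
force: [-1.6, -1.6, 0.3]
opening: 0.007
```

```bash
python3 rd.py
```

```text
t 26.55 tcp jig [-83.31  31.55 121.62] tool theta 140.03883937266465 axis in tool 16.42942154457621 56.23250956522207
raw F jig [-1.25 -1.91  0.59] Ft on ball 2.3799132907835596 radial -0.5725527563623292 T@56 0.13327514428387935 rail N est 22.212524047313224 fz 0.473657940125272
```

Call:
move_arm([
  {"hand": 0,"x": 0.06,"y": 0,"z": 0,"wx": 0,"wy": 0,"wz": 0},
])

```text
time_s: 26.7
position: [0.5397, 0.1249, 0.1216]
tcp_rot: [[0.894, 0.449, -0.004], [0.449, -0.894, -0.001], [-0.004, -0.001, -1.0]]
force: [-5.7, -3.4, 3.4]
opening: 0.006
```

Call:
move_arm([
  {"hand": 0,"x": 0.06,"y": 0,"z": 0,"wx": 0,"wy": 0,"wz": 0},
])

```text
time_s: 26.8
position: [0.5403, 0.1254, 0.1215]
tcp_rot: [[0.893, 0.449, -0.006], [0.449, -0.894, -0.002], [-0.006, -0.001, -1.0]]
force: [-5.6, -3.7, 4.1]
opening: 0.006
```

```bash
python3 rd.py
```

```text
t 26.9 tcp jig [-82.28  32.76 121.51] tool theta 140.02231130163432 axis in tool 14.845290003880287 56.501513087959
raw F jig [-4.32 -4.76  3.67] Ft on ball 6.557596473457798 radial -0.7864683306119726 T@56 0.36722540251363667 rail N est 61.20423375227278 fz 3.5588229846445376
```

Call:
move_arm([
  {"hand": 0,"x": 0.06,"y": 0,"z": 0,"wx": 0,"wy": 0,"wz": 0},
])

```text
time_s: 27.05
position: [0.5414, 0.126, 0.1215]
tcp_rot: [[0.894, 0.449, -0.006], [0.449, -0.894, -0.002], [-0.006, -0.001, -1.0]]
force: [-6.4, -3.2, 3.5]
opening: 0.006
```

```bash
python3 rd.py
```

```text
t 27.15 tcp jig [-81.33  33.69 121.5 ] tool theta 140.02227782467554 axis in tool 13.52384531769722 56.607374151188864
raw F jig [-4.84 -4.67  3.84] Ft on ball 6.899124752850193 radial -0.38412090515486286 T@56 0.38635098615961083 rail N est 64.3918310266018 fz 3.726943924664944
```

Call:
move_arm([
  {"hand": 0,"x": 0.06,"y": 0,"z": 0,"wx": 0,"wy": 0,"wz": 0},
  {"hand": 0,"x": 0.04,"y": 0,"z": 0,"wx": 0,"wy": 0,"wz": 0},
])

```text
time_s: 27.4
position: [0.5434, 0.1273, 0.1215]
tcp_rot: [[0.894, 0.449, -0.007], [0.449, -0.894, -0.001], [-0.007, -0.002, -1.0]]
force: [-6.1, -4.7, 3.3]
opening: 0.009
```

```bash
python3 rd.py
```

```text
t 27.5 tcp jig [-79.67  35.26 121.47] tool theta 140.02138041769547 axis in tool 11.2408407398278 56.74191951315873
raw F jig [-5.16 -4.71  3.73] Ft on ball 7.177758822234367 radial -0.2094719387030124 T@56 0.40195449404512457 rail N est 66.99241567418743 fz 3.6164561149050014
```

Call:
move_arm([
  {"hand": 0,"x": -0.4,"y": 0,"z": 0,"wx": 0,"wy": 0,"wz": 0},
  {"hand": 0,"x": -0.5,"y": 0,"z": 0,"wx": 0,"wy": 0,"wz": 0},
  {"hand": 0,"x": 0,"y": 0,"z": -0.8,"wx": 0,"wy": 0,"wz": 0},
  {"hand": 0,"x": 0,"y": 0,"z": -1,"wx": 0,"wy": 0,"wz": 0},
  {"hand": 0,"x": 0,"y": 0,"z": -1,"wx": 0,"wy": 0,"wz": 0},
  {"hand": 0,"x": -0.5,"y": 0,"z": -1,"wx": 0,"wy": 0,"wz": 0},
  {"hand": 0,"x": -1,"y": 0,"z": -1,"wx": 0,"wy": 0,"wz": 0},
  {"hand": 0,"x": 0,"y": 0,"z": 0,"wx": 0,"wy": 0,"wz": 0},
  {"hand": 0,"x": 0,"y": 0,"z": 0,"wx": 0,"wy": 0,"wz": 0},
])

```text
time_s: 28.45
position: [0.4937, 0.1011, 0.2424]
tcp_rot: [[0.894, 0.448, 0.004], [0.448, -0.894, 0.001], [0.004, 0.001, -1.0]]
force: [-0.3, 0.4, 0.0]
opening: 0.007
```

```bash
python3 - <<'E'
from h import *
from rig import vision
c=vision.capture("side"); crop(c,270,130,150,140,5,"pics/sd12.png")
c=vision.capture("scene"); crop(c,235,165,190,150,4,"pics/sc12.png")
c=wcap('w6')
E
```

```text
28.55 [0.49328723 0.10123326 0.2410884 ] [-0.24557107 -1.20384704 -0.38361996] 0.0010371724161130965
[[ 8.939e-01  4.483e-01  3.000e-04]
 [ 4.483e-01 -8.939e-01  4.000e-04]
 [ 4.000e-04 -3.000e-04 -1.000e+00]]
```

View pics/sd12.png

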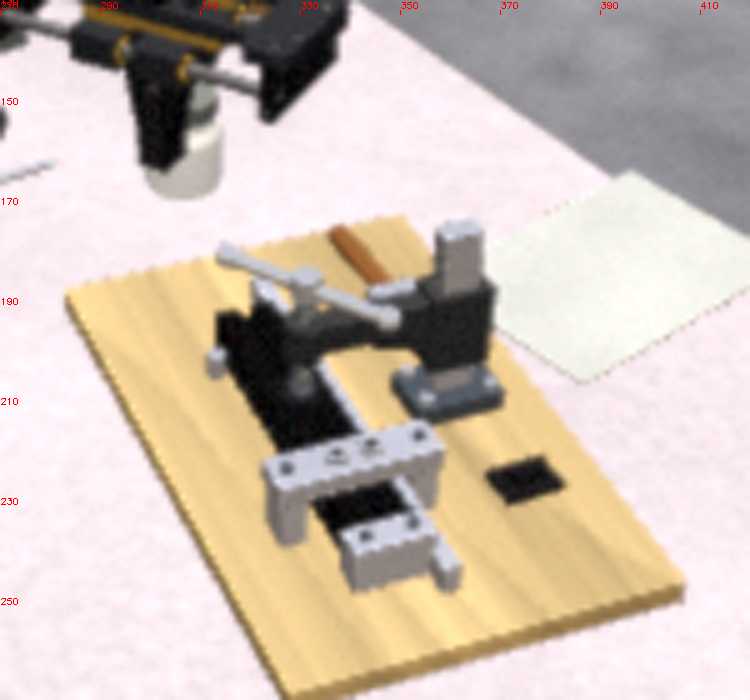

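View pics/sc12.png

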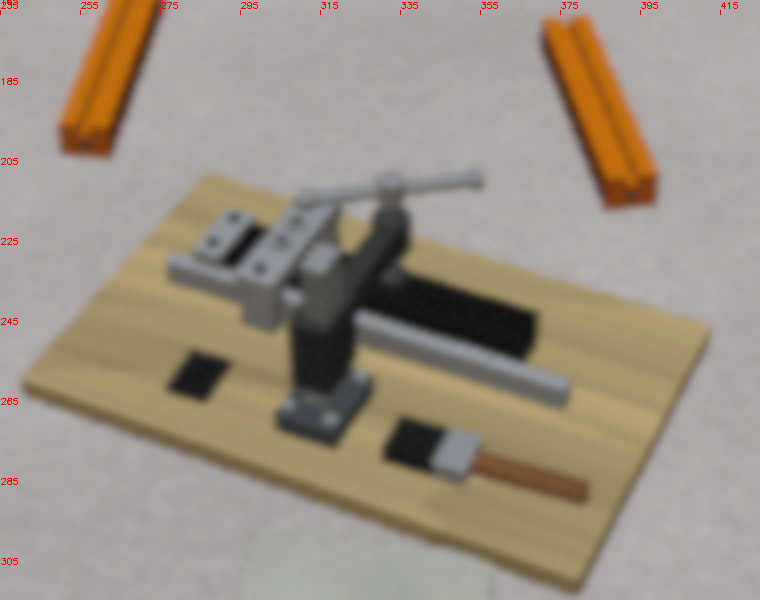

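View pics/w6.png

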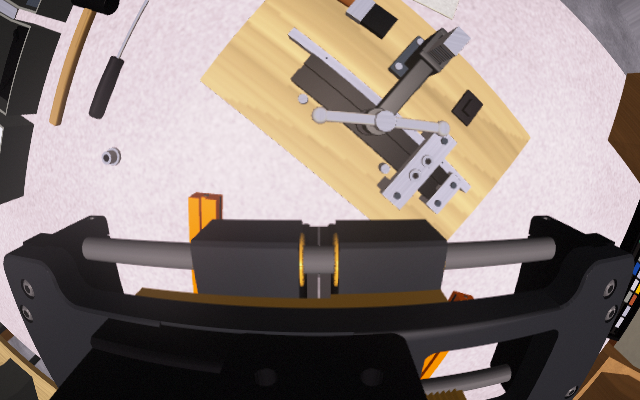

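```bash
python3 - <<'E'
from h import *
np.set_printoptions(precision=1,suppress=True)
for c,ps in((load("w5.npz"),[(272,115),(299,72.5)]),(load("w4.npz"),[(252.6,145),(252.6,180)])):
  print([toj(won(c,u,v,.048)) for u,v in ps])
from rig import order
print(order.hand_in())
E
```

```text
[array([-53.3,  96.9,  48. ]), array([-15.,  98.,  48.])]
[array([ -50.6, -119.8,   48. ]), array([ -17.4, -121.1,   48. ])]
the job is handed in; nothing more can be done
None
```

The rail is home against the end stop and clamped. I handed the job in at about 28.6 s of the 64 s, with the gripper clear of everything.

- **Pushing home:** I pushed the rail about 60 mm with the shut fingers. It stalled at the stop with about 6 N on it.
- **Jaw:** I slid it down by pushing on the arm near the bar, which took about 7 N. The force rose to 20 N when the pad met the rail, and the jaw stayed down when I let go.
- **Screw:** I pushed one ball of the tommy bar round clockwise, about 150° in all. A first reading came out at 58–66 N on the rail, unclear because of sideways drag on the ball. I backed off, re-zeroed the force reading and pushed again in line. The last running push was 7.2 N at 56 mm, or 0.40 N m, which is about 67 N on the rail.

**Last checks:**
- The side and scene pictures show the rail in contact with the stop block. The brush, end cap, pot, screwdriver, mallet, ring and spare rail were never touched, and those in view look unmoved.
- Before clamping, the rail end measured at jig y of about −120 to −121 mm, against −120 to −121 mm for the stop face.
- After clamping, the other end measured 97–98 mm, where 100 mm was expected. I put that down to the 2 mm camera calibration and my pixel reading, since the rail end measured against the stop.
- The pad force is inferred from torque only; I could not measure it directly after letting go.

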